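# Find the socket for the antenna foot's nut

### The arm

A 7-joint arm with a two-finger parallel gripper is mounted at the origin on the work surface. World frame = base frame: x ahead of the robot, y to its left, z up, the work surface at z = 0. Lengths are in m, angles in degrees, forces in N, time in s.
With the tool pointing down it reaches from about 0.425 to 0.875 m from the base axis. Payload 4.7 kg.
Tool frame: the origin (TCP) lies on the centre line of the jaws, within the pads' length; the fingertips stand ahead of it and the grasp point (between the pads) lies 6 mm ahead of it (ctrl.tip_reach is the z of the fingertips in the tool frame, in m); z points along the fingers, x is the direction in which the jaws open and shut, and the axes are right-handed (so a half turn about z gives the same grasp; the last joint's range is limited). The gripper opens to 85 mm and grips with 20 to 120 N. Pads are 22 mm wide; open, the fingers measure 114 mm over their backs; the gripper's body (76 mm by 85 mm) begins 54 mm behind the grasp point. The pads swing forward as they close: fully open they stand 13 mm farther back than shut.
Start: joints at [75.006, 18.392, -4.016, 83.108, 1.295, 78.541, -3.26], TCP at [0.177, -0.625, 0.256] pointing down, gripper open.
Joint ranges: [-163.93, 163.93], [-17.29, 119.83], [-79.2, 71.16], [3.27, 140.29], [-89.18, 269.18], [5.43, 117.66], [-154.24, 154.24]. Speed limits (degrees/s): [147.25, 147.25, 180, 180, 180, 180, 180].

### API

Orientations are given as a 3x3 rotation matrix whose columns are the frame's x, y, z axes.
In Python, from rig import ctrl, optics gives the robot as it stands.
- The arm moves only by the shell command python3 -m jog 'ROWS' [FORCE]. ROWS is text: rows parted by semicolons, each of 7 numbers parted by spaces: the shift along the tool's x, y, z as a fraction of full scale, then the turn, a rotation vector about the tool's x, y, z as a fraction of full scale, then the opening, from 0 (shut) to 1 (fully open). A call has 1 to 10 rows; each row shifts and turns the commanded pose from where the row before left it, along the tool's axes as they then stand; what a row does not reach is not made up. Full scale, the value 1, is 0.05 m for a shift and 5 degrees for a turn. A row lasts 1/8 s, in which the tool goes at most 62.5 mm and 10.7 degrees, less where a joint would pass 70% of its speed; a pose out of reach is approached as far as the arm can. A call with a number of a shift or a turn outside -1 to 1 is refused whole. A call with a gripper value outside its range is refused whole. The fingers move at their own pace and stop on an object; FORCE is the grip in N (left out, the last holds). Time passes only in rows, so rows that do not move let the fingers close. It gives the time, the measured TCP pose, the force and the opening at its end, in the units of the state.
- ctrl.observe(): the state, without advancing time (a new reading comes with each control period).
- optics.read_camera(name): name is "scene" or "side" or "wrist"; returns the picture (384x512x3 uint8, blue, green, red); there is no depth.
- optics.camera_info(name): a dict with "K" (3x3 intrinsics, pixels), "k1" (the pictures are not rectified: a ray, as slopes to the right and down, at radius r is drawn at 1 + k1 r^2 times it, then the intrinsics apply), "xyz" and "attitude" of the camera in the world; the wrist camera has in their place "T_tool_cam" (4x4, takes a point from camera to tool coordinates, whose origin is the TCP and whose axes are the tool frame's). Camera axes: x right, y up, looking along -z (the intrinsics and any distortion apply to the point x, -y, -z); pixel columns grow to the right and rows downward; lengths in m; the calibration is good to about 2 mm. A picture is of the moment at which its call begins: read the wrist's pose just before it. camera_info takes no time and is no camera call.
- ctrl.close_job(): hands the job in, once; it reports no verdict.
The state is a dict: "time_s": time; "joints": joint angles; "joint_vel": joint speeds; "joint_torque": joint torques, N m; "ee_pos": TCP position; "eef_rot": TCP orientation; "force": force on the tool from outside, world axes, zero at the start; "torque": the same for the moment, N m; "opening": finger opening in m.
Only numpy, scipy, OpenCV 4.12 (cv2) and the standard library are available. Lean on these libraries where they do the work, as an engineer would, in place of code of your own. Each camera call takes 0.05 s, during which the arm holds its last target.

### The job

Slide the round antenna foot across the bench, without lifting it, until all of it is on the copper earthing plate. Then try the sockets, mouth down, on its hex nut until you find the one that goes fully down over the nut, standing any that does not fit upright again on the board or the bench, well clear of the foot. Finish while holding: keep gripping the fitting socket by its sides, fully seated on the nut; leave the foot on the copper and do not disturb the tape, the meter and the microphone.

Things in the scene. Friction and masses are not known exactly. Their poses are not given: they have to be found in the camera images.
- foot: antenna foot: loose dark steel disc, 96 mm across, 10 mm thick, 0.55 to 0.9 kg, flat on the bench, with a hex nut fixed upright in its centre (slide it by gripping the nut's flats or pushing the rim); origin at the centre of its underside, z up
- nut (a point): middle of the foot's hex nut: 24 mm across flats, 18 mm high (10 to 28 mm above the bench, top 2.5 mm bevelled), this point 19 mm above the bench; a 12 mm brass stud stands 6 mm out of its top. z up; one pair of flats faces along x, the others every 60 degrees. A seated socket stands on the disc, its middle 23 mm above this point; one that does not fit stands 16 to 18 mm higher
- earth_plate: square copper plate 150 x 150 mm let flush into the bench (no step); origin at its centre, on the surface, sides along x and y
- socket_a_mid (a point): middle (half-way up, on the axis) of a steel socket: upright hexagonal tube 64 mm tall, 38 mm across the outer flats (44 over the corners), 0.3 kg, standing mouth down on the board (this point 38 mm above the bench); closed top, hexagonal bore 40 mm deep from below, bore flats parallel to the outer flats. z up; one pair of flats faces along x, the others every 60 degrees
- socket_b_mid (a point): same steel socket as socket_a, outwardly exactly alike, its middle given in the same way. The three bores are 26.4, 20 and 17 mm across flats: one goes over the 24 mm nut, two stop on top of it. Which socket has which bore cannot be seen and is found by trying
- socket_c_mid (a point): same steel socket as socket_a, outwardly exactly alike, its middle given in the same way. Hold a socket level, on the nut's axis, its outer flats parallel to the nut's flats, to try it
- board: fixed plywood board 220 x 200 x 6 mm on which the three sockets stand at the start, at least 125 mm apart; origin at the centre of its underside, long side along x
- tape: bystander: white roll of tape lying flat, 72 mm across, 19 mm high; origin at the centre of its underside
- meter: bystander: yellow hand meter lying flat, 70 x 130 x 36 mm; origin at the centre of its underside, long side along y
- mic: bystander: black hand microphone lying flat, 55 x 85 x 26 mm; origin at the centre of its underside, long side along y

How it is judged (in metres and radians):
On the way, in this order (a step that is already met when the one before it is completed fails the run):
1. the antenna foot lies flat, wholly on the copper plate (x of nut in the frame of earth_plate between -0.029 and 0.029 m and y of nut in the frame of earth_plate between -0.029 and 0.029 m and height (world z) of nut below 0.022 m and angle between nut's own z axis and vertical below 0.06 rad), for 0.2 s.
2. a socket is fully seated on the nut (all of step 1 and ((distance between socket_a_mid and nut below 0.027 m and horizontal distance between socket_a_mid and nut below 0.004 m and angle between socket_a_mid's own z axis and vertical below 0.1 rad) or (distance between socket_b_mid and nut below 0.027 m and horizontal distance between socket_b_mid and nut below 0.004 m and angle between socket_b_mid's own z axis and vertical below 0.1 rad) or (distance between socket_c_mid and nut below 0.027 m and horizontal distance between socket_c_mid and nut below 0.004 m and angle between socket_c_mid's own z axis and vertical below 0.1 rad))), for 0.2 s.
At the end, for the whole second after the job is handed in: Foot flat, its centre within 29 mm of the copper's centre along both its sides; one socket fully down on the nut (middles within 27 mm, axes 4 mm, upright to 0.1 rad), gripped by its sides (over 2 N); the other two upright on board or bench, let go, 65 mm or more from the nut (all of step 1 and ((distance between socket_a_mid and nut below 0.027 m and horizontal distance between socket_a_mid and nut below 0.004 m and angle between each of socket_a_mid, socket_b_mid, socket_c_mid's own z axis and vertical below 0.1 rad and contact force between the fingers and socket_a above 2 N and horizontal distance between the grasp point and socket_a_mid below 0.02 m and z of the grasp point in the frame of socket_a_mid below 0.033 m and height (world z) of each of socket_b_mid, socket_c_mid below 0.042 m and horizontal distance between each of socket_b_mid, socket_c_mid and nut above 0.065 m and contact force between the fingers and socket_b below 0.3 N and contact force between the fingers and socket_c below 0.3 N) or (distance between socket_b_mid and nut below 0.027 m and horizontal distance between socket_b_mid and nut below 0.004 m and angle between each of socket_b_mid, socket_a_mid, socket_c_mid's own z axis and vertical below 0.1 rad and contact force between the fingers and socket_b above 2 N and horizontal distance between the grasp point and socket_b_mid below 0.02 m and z of the grasp point in the frame of socket_b_mid below 0.033 m and height (world z) of each of socket_a_mid, socket_c_mid below 0.042 m and horizontal distance between each of socket_a_mid, socket_c_mid and nut above 0.065 m and contact force between the fingers and socket_a below 0.3 N and contact force between the fingers and socket_c below 0.3 N) or (distance between socket_c_mid and nut below 0.027 m and horizontal distance between socket_c_mid and nut below 0.004 m and angle between each of socket_c_mid, socket_a_mid, socket_b_mid's own z axis and vertical below 0.1 rad and contact force between the fingers and socket_c above 2 N and horizontal distance between the grasp point and socket_c_mid below 0.02 m and z of the grasp point in the frame of socket_c_mid below 0.033 m and height (world z) of each of socket_a_mid, socket_b_mid below 0.042 m and horizontal distance between each of socket_a_mid, socket_b_mid and nut above 0.065 m and contact force between the fingers and socket_a below 0.3 N and contact force between the fingers and socket_b below 0.3 N))); the arm keeps its last pose, push and grip.
It fails at once if the foot is lifted or tipped off the bench (height (world z) of nut above 0.027 m or angle between nut's own z axis and vertical above 0.2 rad).
It fails at once if the tape is disturbed (distance of tape from where it was at the start of the episode above 0.02 m).
It fails at once if the meter is disturbed (distance of meter from where it was at the start of the episode above 0.02 m).
It fails at once if the mic is disturbed (distance of mic from where it was at the start of the episode above 0.02 m).
It also fails if it takes over 72 s, if anything falls off the work surface, if the arm or the gripper's body presses on something with over 40 N, if the wrist force passes 120 N, or if a joint passes its speed limit or range.

## Working session

There is one attempt and no reset: what is moved stays moved. The work goes in short steps, Python scripts to look and compute and a shell command to move; the robot and the scene stay as the last step left them, time stands still between calls to the robot, and variables do not carry over. Pictures are saved under pics/ and viewed, and the job is handed in when it is done.

```bash
ls; mkdir -p pics
python3 - <<'E'
from rig import ctrl, optics
import cv2
s=ctrl.observe(); print(s); print(ctrl.tip_reach)
for n in ("scene","side","wrist"):
    print(n,optics.camera_info(n))
    cv2.imwrite(f"pics/{n}0.png",optics.read_camera(n))
E
```

```text
pics
{'time_s': 0.0, 'joints': array([75.0053367 , 18.43887848, -4.01764054, 83.17648547,  1.29509702,
       78.54095117, -3.26216493]), 'joint_vel': array([-0.11699637, -0.02135486, -0.04179446, -0.07035004,  0.01406219,
       -0.11812948, -0.07882781]), 'joint_torque': array([ 8.17907585e-05, -4.93578637e+01, -3.82178351e-01, -3.14335084e+01,
        1.29151123e-02,  1.13783847e-02,  2.99798501e-05]), 'ee_pos': array([ 0.17684757, -0.62495635,  0.25521193]), 'eef_rot': array([[ 2.72351927e-01, -9.62197510e-01, -6.16727237e-04],
       [-9.62195755e-01, -2.72352610e-01,  1.83983448e-03],
       [-1.93825142e-03,  9.23298638e-05, -9.99998117e-01]]), 'force': array([ 0.89847329, -0.09585949,  0.61351654]), 'torque': array([-0.04823218, -0.0460123 ,  0.02037555]), 'opening': 0.08549687574074652}
0.025
scene {'K': array([[387.17090354,   0.        , 249.73516242],
       [  0.        , 387.17090354, 188.31369481],
       [  0.        ,   0.        ,   1.        ]]), 'k1': 0.022541447380375616, 'xyz': array([ 0.98753371, -0.1324822 ,  0.82158746]), 'attitude': array([[ 0.24699521, -0.8
[... 415 characters left out ...]
799e-01, -1.70489594e-01],
       [-2.45820047e-01,  6.98454680e-01, -6.72111274e-01],
       [ 5.52046596e-05,  6.93397623e-01,  7.20555156e-01]])}
wrist {'K': array([[278.58804306,   0.        , 256.99704345],
       [  0.        , 278.58804306, 193.39981621],
       [  0.        ,   0.        ,   1.        ]]), 'k1': -0.025322458528337106, 'T_tool_cam': array([[ 9.99999980e-01,  9.46408955e-05,  1.76581854e-04,
         1.15406541e-03],
       [ 1.47314875e-04, -9.44699742e-01, -3.27936543e-01,
        -8.57572820e-02],
       [ 1.35780624e-04,  3.27936563e-01, -9.44699737e-01,
        -1.17546535e-01],
       [ 0.00000000e+00,  0.00000000e+00,  0.00000000e+00,
         1.00000000e+00]])}
```

View pics/scene0.png

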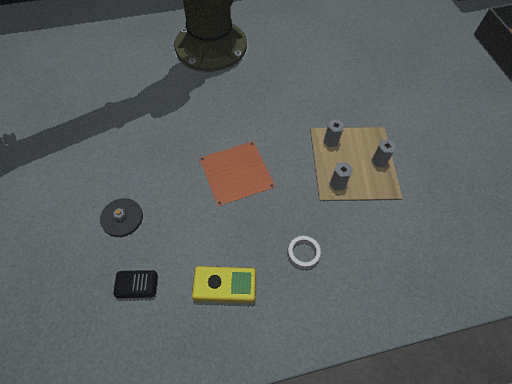

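View pics/side0.png

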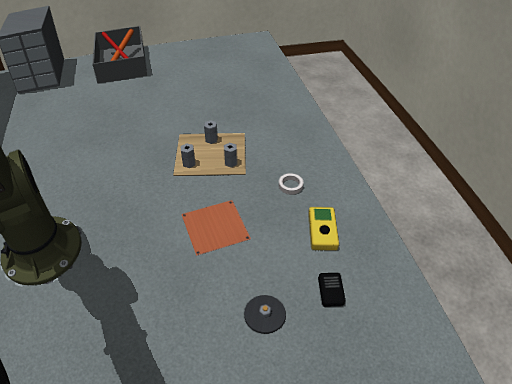

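View pics/wrist0.png

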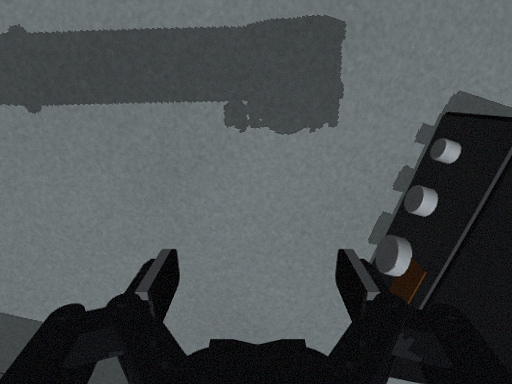

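The scene picture shows the foot at about (121,217), copper at (237,173), the sockets at (335,130), (385,152) and (342,175), the tape at (304,252), meter (225,285), mic (136,284). Measuring now.

```bash
cat > h.py <<'E'
import numpy as np, cv2
from rig import ctrl, optics
def cam(n, s=None):
    i=optics.camera_info(n)
    if n=="wrist":
        s=s or ctrl.observe()
        T=np.eye(4);T[:3,:3]=s["eef_rot"];T[:3,3]=s["ee_pos"]
        W=T@i["T_tool_cam"]; return i["K"],i["k1"],W[:3,3],W[:3,:3]
    return i["K"],i["k1"],np.array(i["xyz"]),np.array(i["attitude"])
def rays(c,uv):
    K,k1,p,R=c
    uv=np.atleast_2d(np.array(uv,float))
    d=(uv-[K[0,2],K[1,2]])/K[0,0]
    u=d.copy()
    for _ in range(20): u=d/(1+k1*(u**2).sum(1,keepdims=True))
    return p,np.c_[u[:,0],-u[:,1],-np.ones(len(u))]@R.T
def on(c,uv,z):
    p,d=rays(c,uv); return p+d*((z-p[2])/d[:,2])[:,None]
def proj(c,P):
    K,k1,p,R=c
    q=(np.atleast_2d(P)-p)@R; u=np.c_[q[:,0],-q[:,1]]/-q[:,2:]
    u=u*(1+k1*(u**2).sum(1,keepdims=True)); return u*K[0,0]+[K[0,2],K[1,2]]
def tri(c1,uv1,c2,uv2):
    p1,d1=rays(c1,uv1);p2,d2=rays(c2,uv2)
    d1=d1[0]/np.linalg.norm(d1);d2=d2[0]/np.linalg.norm(d2)
    t=np.linalg.lstsq(np.c_[d1,-d2],p2-p1,rcond=None)[0]
    a=p1+t[0]*d1;b=p2+t[1]*d2; return (a+b)/2,np.linalg.norm(a-b)
def comps(mask,amin=15):
    n,l,st,ce=cv2.connectedComponentsWithStats(mask.astype(np.uint8))
    return [(ce[i].round(1),st[i].tolist(),l==i) for i in range(1,n) if st[i,4]>=amin]
E
python3 - <<'E'
from h import *
for n in ("scene","side"):
    im=cv2.imread(f"pics/{n}0.png"); c=cam(n); h=cv2.cvtColor(im,cv2.COLOR_BGR2HSV)
    b,g,r=[im[...,i].astype(int) for i in range(3)]
    m=(h[...,0]<12)&(h[...,1]>120)&(h[...,2]>90)
    for ce,st,mm in comps(m,500):
        q=cv2.minAreaRect(np.argwhere(mm)[:,::-1].astype(np.float32))
        cn=cv2.findContours(mm.astype(np.uint8),0,1)[0][0]
        ap=cv2.approxPolyDP(cn,8,True)[:,0]; P=on(c,ap,0)
        print(n,"copper",ap.tolist(),P.round(4).tolist(),P.mean(0).round(4))
        P=on(c,cn[:,0],0)[:,:2].astype(np.float32); r_=cv2.minAreaRect(P*1000); print(r_)
    for nm,m in (("yellow",(abs(h[...,0]-28)<6)&(h[...,1]>150)&(h[...,2]>120)),("white",im.min(2)>170),("dark",(im.max(2)<62))):
        for ce,st,mm in comps(m,150): print(n,nm,ce,st,on(c,ce,0.01).round(3))
    for nm,x,y in (("s",300,100),) if n=="scene" else (("s",165,110),):
        cr=im[y:y+110,x:x+110]; cv2.imwrite(f"pics/{n}_crop.png",cv2.resize(cr,None,fx=5,fy=5,interpolation=cv2.INTER_CUBIC))
    x,y=(90,190) if n=="scene" else (235,285)
    cv2.imwrite(f"pics/{n}_foot.png",cv2.resize(im[y:y+60,x:x+60],None,fx=8,fy=8,interpolation=cv2.INTER_CUBIC))
E
```

```text
scene copper [[253, 142], [200, 158], [218, 205], [274, 186]] [[0.3933, 0.0353, -0.0], [0.41, -0.1095, 0.0], [0.5542, -0.0929, 0.0], [0.536, 0.0517, 0.0]] [ 0.4734 -0.0288 -0.    ]
((472.89227294921875, -29.473350524902344), (148.20477294921875, 147.96743774414062), 6.809292316436768)
scene yellow [216.7 277.3] [194, 268, 59, 30, 360] [[ 0.729 -0.132  0.01 ]]
scene white [303.8 251. ] [289, 236, 31, 30, 270] [[0.718 0.067 0.01 ]]
scene dark [38.6 13.4] [0, 0, 98, 35, 1755] [[-0.259 -0.507  0.01 ]]
scene dark [209.1  35.7] [175, 0, 72, 73, 3601] [[-0.031  0.004  0.01 ]]
scene dark [480.2   3.9] [453, 0, 59, 12, 336] [[0.034 0.907 0.01 ]]
scene dark [497.3  37.1] [474, 5, 38, 77, 1714] [[0.193 0.871 0.01 ]]
scene dark [331.6 137.4] [324, 128, 17, 19, 179] [[0.436 0.237 0.01 ]]
scene dark [380.5 157.5] [372, 147, 20, 20, 206] [[0.526 0.335 0.01 ]]
scene dark [338.2 181.4] [330, 172, 19, 18, 185] [[0.567 0.206 0.01 ]]
scene dark [135.  284.3] [113, 270, 46, 30, 1021] [[ 0.701 -0.302  0.01 ]]
side copper [[232, 201], [182, 214], [196, 254], [249, 238]] [[0.5389, 0.0483, 0.0], [0.393, 0.03
[... 190 characters left out ...]
rk [41.5 53.5] [0, 7, 64, 87, 1501] [[-0.122  1.167  0.01 ]]
side dark [125.   35.9] [105, 27, 36, 19, 395] [[0.274 1.21  0.01 ]]
side dark [116.   64.1] [93, 32, 57, 51, 1374] [[0.229 0.937 0.01 ]]
side dark [413.8 137. ] [279, 40, 233, 223, 3573] [[1.2   0.177 0.01 ]]
side dark [211.1 134.6] [204, 125, 14, 19, 164] [[0.535 0.351 0.01 ]]
side dark [ 32.4 225.1] [0, 144, 91, 141, 6324] [[-0.027  0.086  0.01 ]]
side dark [188.3 158.6] [181, 150, 14, 18, 174] [[0.444 0.249 0.01 ]]
side dark [230.5 158.3] [224, 150, 13, 17, 158] [[0.572 0.218 0.01 ]]
side dark [331.2 290.2] [318, 273, 28, 34, 739] [[ 0.702 -0.302  0.01 ]]
side dark [264.6 314.4] [244, 295, 42, 39, 1129] [[ 0.532 -0.323  0.01 ]]
```

Run:
```python
import cv2,numpy as np
a=[cv2.imread(f"pics/{n}_crop.png") for n in("scene","side")]
b=[cv2.resize(cv2.imread(f"pics/{n}_foot.png"),(390,390)) for n in("scene","side")]
a=[cv2.resize(x,(390,390)) for x in a]
cv2.imwrite("pics/m1.png",np.hstack(a));cv2.imwrite("pics/m2.png",np.hstack(b))
```

```text
(no output)
```

View pics/m1.png

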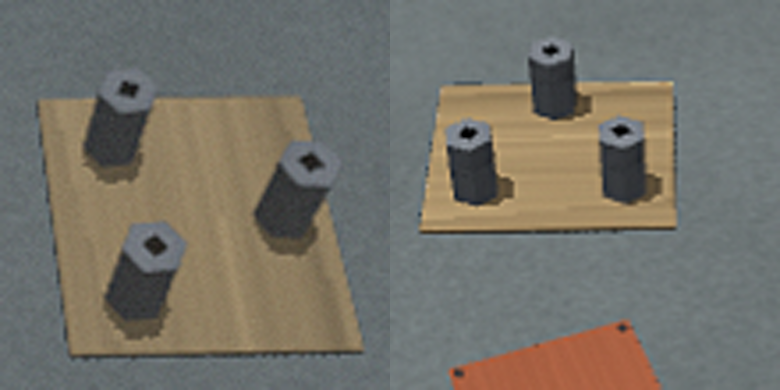

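View pics/m2.png

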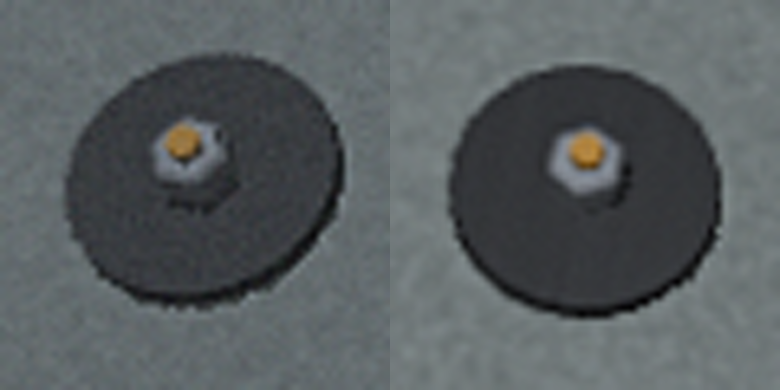

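Run:
```python
from h import *
I={n:cv2.imread(f"pics/{n}0.png") for n in("scene","side")};C={n:cam(n) for n in I}
st={}
for n,im in I.items():
    h=cv2.cvtColor(im,cv2.COLOR_BGR2HSV)
    x,y=(90,190) if n=="scene" else (235,285)
    m=np.zeros(im.shape[:2],bool); m[y:y+60,x:x+60]=((abs(h[...,0]-18)<8)&(h[...,1]>100))[y:y+60,x:x+60]
    for ce,s_,mm in comps(m,4): st[n]=ce;print(n,"stud",ce,s_[4],on(C[n],ce,0.033).round(4))
    # disc outline: dark (v<75) 
    m=np.zeros(im.shape[:2],np.uint8); m[y:y+60,x:x+60]=(im.max(2)<85)[y:y+60,x:x+60]
    cn=max(cv2.findContours(m,0,1)[0],key=cv2.contourArea); P=on(C[n],cv2.convexHull(cn)[:,0],0.005)[:,:2].astype(np.float32)
    c_,r_=cv2.minEnclosingCircle(P*1000); print("disc",c_,r_)
print(tri(C["scene"],st["scene"],C["side"],st["side"]))
boxes={"scene":[(300,100,110,110)],"side":[(165,110,110,62)]}
S={}
for n,im in I.items():
    x,y,w,hh=boxes[n][0]
    h=cv2.cvtColor(im,cv2.COLOR_BGR2HSV)
    m=np.zeros(im.shape[:2],bool); m[y:y+hh,x:x+w]=((h[...,1]<50)&(im.max(2)<75))[y:y+hh,x:x+w]
    m2=np.zeros(im.shape[:2],bool); 
    # whole socket silhouettes inside board by non-wood
    sub=((h[...,1]<70)&(im.max(2)>95))
    m2[y:y+hh,x:x+w]=sub[y:y+hh,x:x+w]
    for ce,s_,mm in comps(m2,25):
        hull=cv2.convexHull(np.argwhere(mm)[:,::-1].astype(np.int32))[:,0]
        M=cv2.moments(hull); 
        if M['m00']<40 or M['m00']>400: continue
        c0=np.array([M['m10'],M['m01']])/M['m00']
        print(n,"top",c0.round(1),M['m00'],on(C[n],c0,0.070).round(4))
```

```text
scene stud [117.6 211.4] 16 [[ 0.5325 -0.3178  0.033 ]]
disc (533.4811401367188, -318.0050964355469) 51.476993560791016
side stud [264.7 307.9] 18 [[ 0.5323 -0.3185  0.033 ]]
disc (533.042724609375, -317.8004150390625) 49.76915740966797
(array([ 0.53229479, -0.31808469,  0.03238037]), np.float64(0.0003298374412720445))
scene top [343.2 168.9] 201.5 [[0.5691 0.2042 0.07  ]]
side top [186.5 147.3] 87.0 [[0.4421 0.2325 0.07  ]]
side top [229.9 146.6] 83.0 [[0.5692 0.2031 0.07  ]]
```

```bash
python3 -m jog '-0.4 -0.85 0 0 0 0 1;-0.4 -0.85 0 0 0 0 1;-0.4 -0.85 0 0 0 0 1;-0.4 -0.85 0 0 0 0 1;-0.4 -0.85 0 0 0 0 1;-0.4 -0.85 0 0 0 0 1;-0.4 -0.85 0.2 0 0 0 1;-0.4 -0.85 0.3 0 0 0 1;-0.4 -0.85 0.3 0 0 0 1;-0.4 -0.85 0.2 0 0 0 1'
cat >> h.py <<'E'
def plan(xyz, yaw=None):
    "shift to a world point in tool axes, full-scale units; yaw: wanted azimuth of tool x (deg, mod 180) tool pointing down"
    s=ctrl.observe(); R=s["eef_rot"]; p=s["ee_pos"]; d=R.T@(np.array(xyz)-p)/0.05
    az=np.degrees(np.arctan2(R[1,0],R[0,0]))
    tilt=R.T@np.cross(R[:,2],[0,0,-1]); tilt=np.degrees(tilt)/5
    print("t",round(s["time_s"],2),"pos",p.round(4),"az",az.round(2),"shift(tool,fs)",d.round(3),"level turn fs",tilt.round(3),"F",s["force"].round(1),"open",round(s["opening"],4))
    if yaw is not None:
        e=(yaw-az+90)%180-90; print("yaw err",e.round(2),"-> turn z fs",(-e/5).round(3))
    return s
E
python3 - <<'E'
from h import *
plan([0.5325,-0.318,0.2]); s=ctrl.observe(); print(s["joints"].round(1))
im=optics.read_camera("wrist"); cv2.imwrite("pics/w1.png",im)
E
```

```text
time_s: 1.4
ee_pos: [0.532, -0.3161, 0.2052]
eef_rot: [[0.272, -0.962, -0.001], [-0.962, -0.272, 0.0], [-0.001, 0.001, -1.0]]
force: [0.7, -1.0, 0.3]
opening: 0.0853
t 1.4 pos [ 0.532  -0.3161  0.2052] az -74.21 shift(tool,fs) [0.04  0.    0.104] level turn fs [0.012 0.009 0.   ] F [ 0.7 -1.   0.3] open 0.0853
[ 44.5  17.5 -19.7  91.1   6.1  72.5 -50.5]
```

View pics/w1.png

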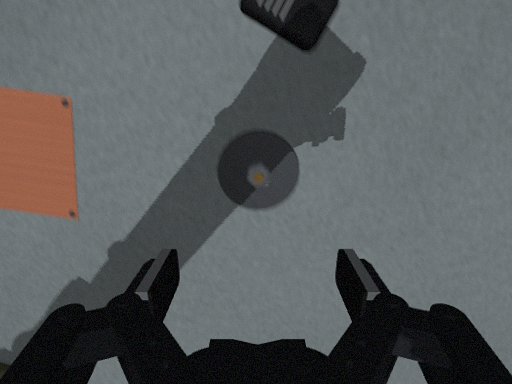

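The wrist picture shows the foot centred at (258,170), with the nut at (259,177), half in shadow. Zooming.

```bash
python3 -m jog '0 0.03 0.5 0 0 0 1;0 0 0.4 0 0 0 1;0 0 0 0 0 0 1'
python3 - <<'E'
from h import *
plan([0.5325,-0.318,0.1])
im=optics.read_camera("wrist"); cv2.imwrite("pics/w2.png",im)
h=cv2.cvtColor(im,cv2.COLOR_BGR2HSV)
for ce,s_,mm in comps((abs(h[...,0]-18)<9)&(h[...,1]>90),20): print(ce,s_,on(cam("wrist"),ce,0.034))
cv2.imwrite("pics/w2c.png",cv2.resize(np.clip(im[150:270,190:330].astype(int)*2,0,255).astype(np.uint8),None,fx=5,fy=5,interpolation=cv2.INTER_CUBIC))
E
```

```text
time_s: 1.82
ee_pos: [0.5283, -0.3176, 0.159]
eef_rot: [[0.271, -0.962, -0.004], [-0.962, -0.271, 0.002], [-0.003, 0.003, -1.0]]
force: [-0.8, 0.2, -0.2]
opening: 0.0855
t 1.82 pos [ 0.5283 -0.3176  0.159 ] az -74.25 shift(tool,fs) [ 0.034 -0.082  1.18 ] level turn fs [0.036 0.035 0.   ] F [-0.8  0.2 -0.2] open 0.0855
[259.4 189.1] [254, 183, 12, 13, 118] [[ 0.53492958 -0.31966409  0.034     ]]
```

View pics/w2c.png

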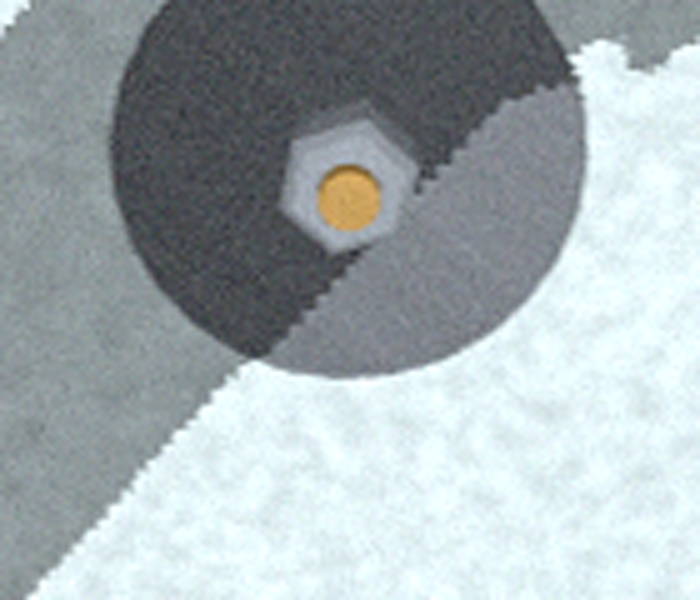

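```bash
cat >> h.py <<'E'
def hexfit(mask,c,z):
    "yaw of flat normals mod 60 from hull edges, in world, via fourier of the contour plus a hexagon center"
    cn=max(cv2.findContours(mask.astype(np.uint8),0,1)[0],key=cv2.contourArea)
    hull=cv2.convexHull(cn)[:,0]
    P=on(c,hull,z)[:,:2]
    M=cv2.moments((P*1e5).astype(np.int32)); ctr=np.array([M['m10'],M['m01']])/M['m00']/1e5
    # edge-direction vote weighted by length
    e=np.roll(P,-1,0)-P; L=np.linalg.norm(e,axis=1); a=np.arctan2(e[:,1],e[:,0])-np.pi/2
    v=(L**2*np.exp(6j*a)).sum(); yaw=np.degrees(np.angle(v))/6
    r=P-ctr
    # widths along flats
    w=[np.ptp(P@np.array([np.cos(t),np.sin(t)])) for t in np.radians(yaw+np.array([0,60,120]))]
    best=min(np.arange(-30,30,.5),key=lambda q:sum(np.ptp(P@np.array([np.cos(t),np.sin(t)])) for t in np.radians(q+np.array([0,60,120]))))
    return ctr.round(4),round(yaw,1),round(best,1),abs(v)/(L**2).sum(),(np.array(w)*1e3).round(1)
E
python3 - <<'E'
from h import *
im=cv2.imread("pics/w2.png");h=cv2.cvtColor(im,cv2.COLOR_BGR2HSV)
s={"ee_pos":np.array([0.5283,-0.3176,0.159]),"eef_rot":ctrl.observe()["eef_rot"]}
c=cam("wrist",s)
g=cv2.GaussianBlur(im,(0,0),0.8)
for t in (66,70):
    m=np.zeros(im.shape[:2],np.uint8); m[168:206,242:278]=(g.max(2)>t)[168:206,242:278]
    cv2.imwrite("pics/mk.png",cv2.resize(m[150:270,190:330]*255,None,fx=5,fy=5,interpolation=0))
    for ce,s_,mm in comps(m,200): print(t,ce,s_,hexfit(mm,c,0.026))
# hand corners from picture
q=np.array([[295,145],[365,115],[418,165],[400,225],[335,255],[282,205]])/5+[190,150]
P=on(c,q,0.027)[:,:2];e=np.roll(P,-1,0)-P;print(P.mean(0),np.degrees(np.arctan2(e[:,1],e[:,0]))%60, np.linalg.norm(e,axis=1))
E
```

```text
66 [262.8 189.9] [247, 174, 31, 32, 704] (array([ 0.5316, -0.3234]), np.float64(-28.1), np.float64(-26.0), np.float64(0.41393064781635364), array([25. , 34.3, 32.5]))
70 [262.  188.6] [247, 174, 31, 32, 601] (array([ 0.5322, -0.3234]), np.float64(-18.9), np.float64(-27.0), np.float64(0.5705126508571775), array([24.1, 35.6, 30.1]))
[ 0.53431191 -0.31965699] [ 9.69898902  1.69257548  0.7688923  12.02539839  0.506481    3.45791788] [0.01422641 0.01389884 0.01233942 0.0137757  0.01423055 0.01208021]
```

View pics/mk.png

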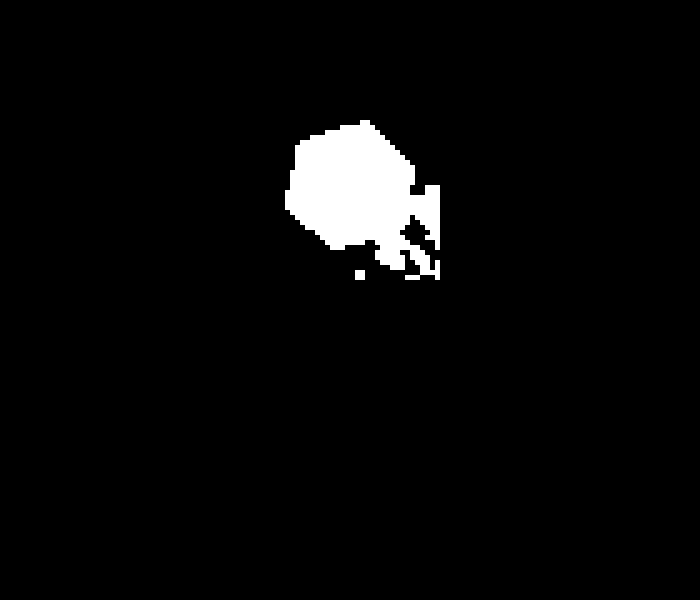

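Run:
```python
from h import *
im=cv2.imread("pics/w2.png")
s={"ee_pos":np.array([0.5283,-0.3176,0.159]),"eef_rot":ctrl.observe()["eef_rot"]}
c=cam("wrist",s)
g=cv2.GaussianBlur(im,(0,0),0.8)
for t in (74,78,82,86):
    m=np.zeros(im.shape[:2],np.uint8); m[168:206,242:278]=(g.max(2)>t)[168:206,242:278]
    m=cv2.morphologyEx(m,cv2.MORPH_OPEN,np.ones((5,5)))
    for ce,s_,mm in comps(m,200): print(t,ce,s_,hexfit(mm,c,0.0275))
plan([0.5335,-0.319,0.08],-86)
```

```text
74 [259.5 186.8] [248, 175, 24, 24, 453] (array([ 0.5345, -0.3192]), np.float64(-24.4), np.float64(-25.5), np.float64(0.6380852047159369), array([22.1, 22.8, 22.1]))
78 [259.5 191.2] [249, 185, 21, 14, 225] (array([ 0.5304, -0.3204]), np.float64(-23.0), np.float64(-20.0), np.float64(0.32004429682728), array([16.2, 14. , 19.4]))
t 1.88 pos [ 0.5292 -0.318   0.1605] az -74.25 shift(tool,fs) [ 0.045 -0.08   1.611] level turn fs [0.015 0.014 0.   ] F [0.7 0.4 0.7] open 0.0854
yaw err -11.75 -> turn z fs 2.349
```

```bash
python3 -m jog '0.045 -0.08 0.4 0 0 0.7 1;0 0 0.4 0 0 0.7 1;0 0 0.4 0 0 0.7 1;0 0 0.4 0 0 0 1;0 0 0 0 0 0 0.6;0 0 0 0 0 0 0.6' 40
python3 - <<'E'
from h import *
plan([0.5335,-0.319,0.037],-85)
im=optics.read_camera("wrist"); cv2.imwrite("pics/w3.png",im)
E
```

```text
time_s: 2.62
ee_pos: [0.535, -0.3192, 0.0822]
eef_rot: [[0.093, -0.996, 0.001], [-0.996, -0.093, -0.001], [0.001, -0.001, -1.0]]
force: [0.9, -0.6, -0.2]
opening: 0.0519
t 2.62 pos [ 0.535  -0.3192  0.0822] az -84.68 shift(tool,fs) [-0.007  0.031  0.904] level turn fs [-0.013 -0.009  0.   ] F [ 0.9 -0.6 -0.2] open 0.0519
yaw err -0.32 -> turn z fs 0.065
```

View pics/w3.png

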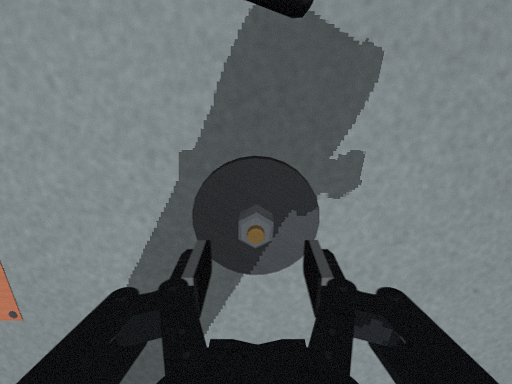

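The nut, at (256,230), is square between the jaws with its side flats parallel to the pads. I go down and grip it.

```bash
python3 -m jog '0 0.02 0.4 0 0 0 0.6;0 0 0.3 0 0 0 0.55;0 0 0.18 0 0 0 0.5;0 0 0 0 0 0 0.3;0 0 0 0 0 0 0.15;0 0 0 0 0 0 0.1;0 0 0 0 0 0 0.1' 40
python3 - <<'E'
from h import *
plan([0.473,-0.0293,0.037],-85)
E
```

```text
time_s: 3.55
ee_pos: [0.5329, -0.3187, 0.0367]
eef_rot: [[0.092, -0.996, -0.001], [-0.996, -0.092, 0.0], [-0.001, 0.001, -1.0]]
force: [1.2, 0.5, -7.2]
opening: 0.0229
t 3.55 pos [ 0.5329 -0.3187  0.0367] az -84.7 shift(tool,fs) [-5.873e+00  6.590e-01 -1.000e-03] level turn fs [0.012 0.007 0.   ] F [ 1.2  0.5 -7.2] open 0.0229
yaw err -0.3 -> turn z fs 0.06
```

```bash
python3 -m jog '0 0 0.03 0 0 0 0.1;0 0 0 0 0 0 0.1'; python3 -m jog '-0.1 0.01 0 0 0 0 0.1;-0.2 0.02 0 0 0 0 0.1;-0.3 0.035 0 0 0 0 0.1;0 0 0 0 0 0 0.1'
python3 - <<'E'
from h import *
plan([0.473,-0.0293,0.036],-85)
cv2.imwrite("pics/s1.png",optics.read_camera("side"))
E
```

```text
time_s: 3.8
ee_pos: [0.5332, -0.3188, 0.0365]
eef_rot: [[0.092, -0.996, -0.001], [-0.996, -0.092, 0.0], [-0.0, 0.001, -1.0]]
force: [-3.7, 1.4, 1.0]
opening: 0.0226
time_s: 4.3
ee_pos: [0.5278, -0.2864, 0.0364]
eef_rot: [[0.095, -0.995, -0.0], [-0.995, -0.095, 0.002], [-0.002, -0.0, -1.0]]
force: [-2.0, 3.8, 2.5]
opening: 0.0227
t 4.3 pos [ 0.5278 -0.2864  0.0364] az -84.55 shift(tool,fs) [-5.222  0.603  0.018] level turn fs [-0.001  0.02   0.   ] F [-2.   3.8  2.5] open 0.0227
yaw err -0.45 -> turn z fs 0.089
```

View pics/s1.png

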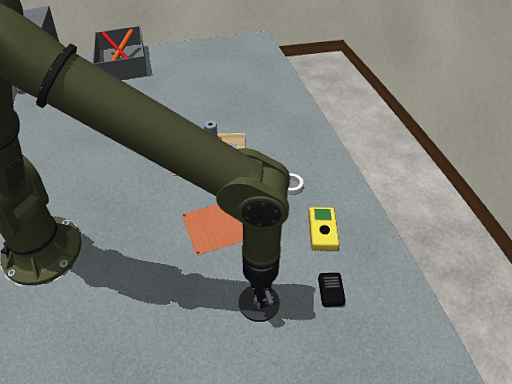

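The foot (around (258,303)) follows the gripper. On to the copper.

```bash
python3 -m jog '-0.3 0.035 0 0 0 0 0.1;-0.4 0.045 0 0 0 0 0.1;-0.4 0.045 0 0 0 0 0.1;-0.4 0.045 0 0 0 0 0.1;-0.4 0.045 0 0 0 0 0.1;-0.4 0.045 0 0 0 0 0.1;-0.4 0.045 0 0 0 0 0.1;-0.4 0.045 0 0 0 0 0.1;-0.4 0.045 0 0 0 0 0.1;-0.3 0.035 0 0 0 0 0.1';python3 - <<'E'
from h import *
plan([0.473,-0.0293,0.036],-85)
E
```

```text
time_s: 5.6
ee_pos: [0.4885, -0.1013, 0.0364]
eef_rot: [[0.093, -0.996, 0.001], [-0.996, -0.093, -0.001], [0.001, -0.001, -1.0]]
force: [1.7, -6.1, 3.8]
opening: 0.0226
t 5.6 pos [ 0.4885 -0.1013  0.0364] az -84.64 shift(tool,fs) [-1.462  0.175  0.005] level turn fs [-0.011 -0.017  0.   ] F [ 1.7 -6.1  3.8] open 0.0226
yaw err -0.36 -> turn z fs 0.071
```

```bash
python3 -m jog '-0.35 0.04 0 0 0 0 0.1;-0.35 0.04 0 0 0 0 0.1;-0.35 0.04 0 0 0 0 0.1;-0.25 0.03 0 0 0 0 0.1;-0.1 0.01 0 0 0 0 0.1;0 0 0 0 0 0 0.1;0 0 0 0 0 0 0.1';python3 - <<'E'
from h import *
s=plan([0.473,-0.0293,0.036],-85)
print(s["joints"].round(1))
cv2.imwrite("pics/w4.png",optics.read_camera("wrist"))
E
```

```text
time_s: 6.48
ee_pos: [0.4738, -0.0322, 0.0363]
eef_rot: [[0.093, -0.996, 0.0], [-0.996, -0.093, -0.0], [0.0, -0.0, -1.0]]
force: [0.4, -3.4, 6.4]
opening: 0.0231
t 6.47 pos [ 0.4738 -0.0322  0.0363] az -84.64 shift(tool,fs) [-0.059  0.011  0.007] level turn fs [-0.001 -0.004  0.   ] F [ 0.4 -3.4  6.4] open 0.0231
yaw err -0.36 -> turn z fs 0.072
[ 25.   12.6 -26.1 119.5   7.3  49.4 -90. ]
```

View pics/w4.png

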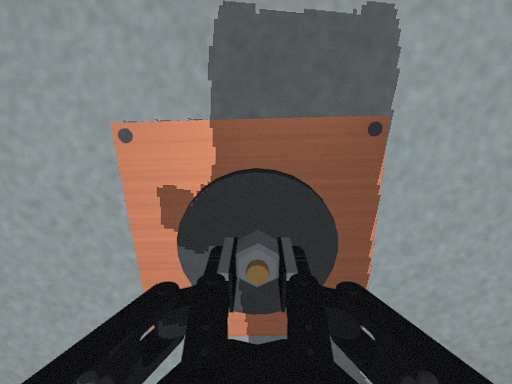

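The foot sits well inside the copper, its edge clear of the visible plate borders. I release, rise and measure.

```bash
python3 -m jog '0 0 0 0 0 0 0.3;0 0 0 0 0 0 0.6;0 0 -0.4 0 0 0 0.6;0 0 -1 0 0 -1 0.8;0 0 -1 0 0 -1 1;0 0 -0.5 0 0 -1 1;0 0 0 0 0 0 1;0 0 0 0 0 0 1'
cat >> h.py <<'E'
def stud(n,tag,s=None):
    c=cam(n,s); im=optics.read_camera(n); cv2.imwrite(f"pics/{tag}.png",im)
    h=cv2.cvtColor(im,cv2.COLOR_BGR2HSV); q=proj(c,[0.473,-0.03,0.034])[0]
    for ce,s_,mm in comps((abs(h[...,0]-18)<6)&(h[...,1]>80)&(im.max(2)>80),10):
        if np.linalg.norm(ce-q)<50: print("stud",ce,s_,on(c,ce,0.034).round(4))
    return im,c
E
python3 - <<'E'
from h import *
s=plan([0.473,-0.0293,0.036],-25)
im,c=stud("wrist","w5",s)
E
```

```text
time_s: 7.52
ee_pos: [0.473, -0.0327, 0.1793]
eef_rot: [[0.346, -0.938, -0.003], [-0.938, -0.346, 0.001], [-0.001, 0.002, -1.0]]
force: [-0.4, 0.2, 0.7]
opening: 0.0852
t 7.53 pos [ 0.473  -0.0327  0.1793] az -69.74 shift(tool,fs) [-0.059 -0.031  2.866] level turn fs [0.026 0.016 0.   ] F [-0.4  0.2  0.7] open 0.0852
yaw err 44.74 -> turn z fs -8.948
stud [257.  186.5] [252, 182, 11, 10, 86] [[ 0.4745 -0.0332  0.034 ]]
```

View pics/w5.png

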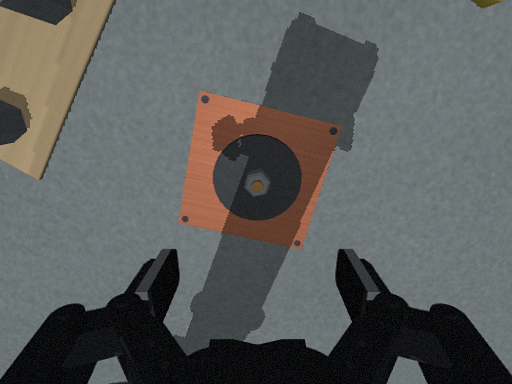

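The foot is whole on the copper (disc (257,177), plate corners all visible). Turn to the working yaw and measure nut there, so that wrist-camera bias cancels with the sockets.

```bash
python3 -m jog '0 0 0 0 0 -1 1;0 0 0 0 0 -1 1;0 0 0 0 0 -1 1;0 0 0 0 0 -1 1;0 0 0 0 0 -1 1;0 0 0 0 0 -1 1;0 0 0 0 0 -1 1;0 0 0 0 0 -1 1;0 0 0 0 0 -1 1;0 0 0 0 0 0 1';  python3 -m jog '0 0 0 0 0 0 1'
python3 - <<'E'
from h import *
s=plan([0.473,-0.0293,0.036],-24.64)
im,c=stud("wrist","w6",s)
g=cv2.GaussianBlur(im,(0,0),0.8)
q=proj(c,[0.4745,-0.033,0.028])[0].astype(int);x,y=q
print(q)
for t in (60,66,72,78,85):
    m=np.zeros(im.shape[:2],np.uint8); m[y-16:y+16,x-16:x+16]=(g.max(2)>t)[y-16:y+16,x-16:x+16]
    for ce,s_,mm in comps(m,150): print(t,ce,s_,hexfit(mm,c,0.0275))
cv2.imwrite("pics/w6c.png",cv2.resize(np.clip(im[y-40:y+40,x-50:x+50].astype(int)*2,0,255).astype(np.uint8),None,fx=6,fy=6,interpolation=cv2.INTER_CUBIC))
E
```

```text
time_s: 8.82
ee_pos: [0.4732, -0.0329, 0.1793]
eef_rot: [[0.908, -0.419, -0.003], [-0.419, -0.908, 0.001], [-0.003, 0.0, -1.0]]
force: [-0.0, -0.2, -0.2]
opening: 0.0858
time_s: 8.95
ee_pos: [0.4736, -0.033, 0.1799]
eef_rot: [[0.908, -0.419, -0.002], [-0.419, -0.908, 0.0], [-0.002, 0.0, -1.0]]
force: [-0.8, -0.1, 0.2]
opening: 0.0852
t 8.95 pos [ 0.4736 -0.033   0.1799] az -24.79 shift(tool,fs) [-0.036 -0.063  2.878] level turn fs [0.003 0.02  0.   ] F [-0.8 -0.1  0.2] open 0.0852
yaw err 0.15 -> turn z fs -0.029
stud [256.3 186.2] [251, 181, 12, 11, 91] [[ 0.4744 -0.0327  0.034 ]]
[256 184]
60 [256.3 183.5] [245, 171, 24, 26, 463] (array([ 0.4746, -0.0321]), np.float64(-26.2), np.float64(-25.5), np.float64(0.9028662372678445), array([23.3, 24. , 24.3]))
66 [256.4 183.6] [246, 172, 22, 24, 422] (array([ 0.4747, -0.0322]), np.float64(-25.8), np.float64(-25.5), np.float64(0.9152870167740094), array([21.5, 23. , 23.2]))
72 [256.4 183.7] [246, 172, 22, 24, 396] (array([ 0.4746, -0.0323]), np.float64(-26.4), np.float64(-27.0), np.float64(0.9001974953067768), array([21.5, 22.2, 22.1]))
78 [256.4 184.1] [247, 173, 20, 22, 325] (array([ 0.4745, -0.0325]), np.float64(-25.3), np.float64(-25.5), np.float64(0.8307592898171988), array([19.4, 21. , 20.8]))
85 [256.5 184.4] [247, 175, 20, 20, 236] (array([ 0.4744, -0.0328]), np.float64(-28.9), np.float64(-29.5), np.float64(0.7230422425007761), array([19. , 19.1, 18.8]))
```

View pics/w6c.png

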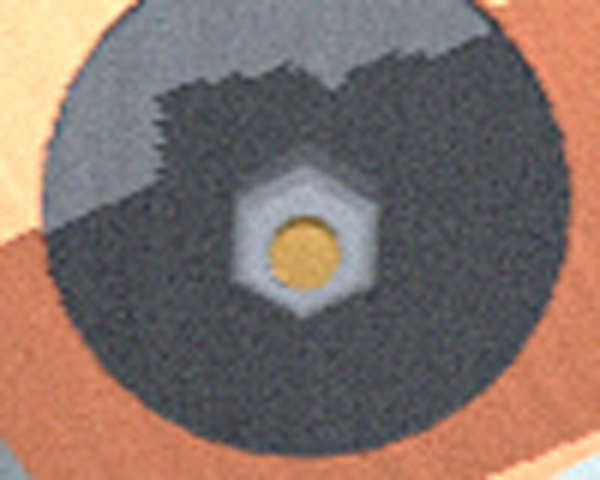

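View pics/w6.png

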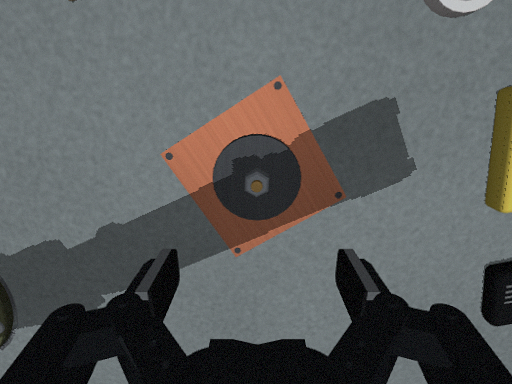

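Nut measured at (0.4744, -0.0327), yaw about -25° (mod 60). Now to the sockets.

```bash
python3 -m jog '-0.2 -0.7 -0.5 0 0 0 1;-0.2 -0.7 -0.5 0 0 0 1;-0.2 -0.7 -0.5 0 0 0 1;-0.2 -0.7 -0.3 0 0 0 1;-0.2 -0.7 0 0 0 0 1;-0.2 -0.7 0 0 0 0 1;-0.2 -0.7 0 0 0 0 1;0 0 0 0 0 0 1;0 0 0 0 0 0 1;0 0 0 0 0 0 1'
python3 - <<'E'
from h import *
s=plan([0.51,0.23,0.25])
c=cam("wrist",s); im=optics.read_camera("wrist"); cv2.imwrite("pics/w7.png",im)
E
```

```text
time_s: 10.25
ee_pos: [0.5131, 0.2172, 0.2706]
eef_rot: [[0.907, -0.42, -0.0], [-0.42, -0.907, -0.001], [0.0, 0.001, -1.0]]
force: [0.1, 0.1, -1.4]
opening: 0.0854
t 10.25 pos [0.5131 0.2172 0.2706] az -24.84 shift(tool,fs) [-0.164 -0.207  0.412] level turn fs [ 0.011 -0.004  0.   ] F [ 0.1  0.1 -1.4] open 0.0854
```

View pics/w7.png

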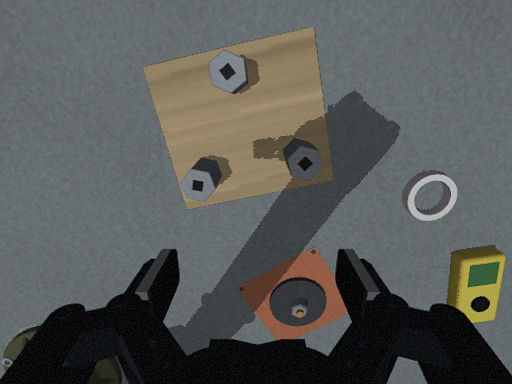

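Socket tops are at (229,72), (199,185) and (305,163); the drive holes lie at their centres.

```bash
cat >> h.py <<'E'
def tops(im,c,seeds,z,rad=24,dark=45):
    g=cv2.GaussianBlur(im,(0,0),0.7); h=cv2.cvtColor(g,cv2.COLOR_BGR2HSV)
    for (x,y) in seeds:
        ring=[g.max(2)[int(y+10*np.sin(a)),int(x+10*np.cos(a))] for a in np.linspace(0,6.28,24)]
        v=np.median(ring); W=np.zeros(im.shape[:2],bool); W[y-rad:y+rad,x-rad:x+rad]=1
        m=(abs(g.max(2).astype(int)-v)<0.16*v)&(h[...,1]<60)&W
        m=cv2.morphologyEx(m.astype(np.uint8),cv2.MORPH_OPEN,np.ones((3,3)))
        k=max(comps(m,30),key=lambda q:q[1][4])
        W2=np.zeros(im.shape[:2],bool); W2[y-9:y+9,x-9:x+9]=1
        hc=[q for q in comps((g.max(2)<0.6*v)&W2,10)]
        hc=max(hc,key=lambda q:q[1][4]) if hc else None
        print((x,y),"v",v,k[0],k[1],hexfit(k[2],c,z),"hole",None if hc is None else (hc[0],on(c,hc[0],z).round(4)))
E
python3 - <<'E'
from h import *
im=cv2.imread("pics/w7.png"); tops(im,cam("wrist"),[(228,71),(199,185),(305,163)],0.070)
c=cam("scene");tops(cv2.imread("pics/scene0.png"),c,[(335,126),(387,145),(343,169)],0.07,14)
v=[im[50:95,205:250],im[162:207,177:222],im[140:185,282:327]]
cv2.imwrite("pics/w7c.png",cv2.resize(np.hstack(v),None,fx=5.5,fy=5.5,interpolation=cv2.INTER_CUBIC))
E
```

```text
(228, 71) v 141.0 [226.3  70.7] [209, 51, 36, 41, 952] (array([0.5315, 0.3302]), np.float64(-20.0), np.float64(-18.5), np.float64(0.799710433062942), array([37.4, 36.9, 37.5])) hole (array([227. ,  71.1]), array([[0.5323, 0.33  , 0.07  ]]))
(199, 185) v 134.0 [196.8 185.3] [180, 170, 35, 32, 685] (array([0.4424, 0.2321]), np.float64(-5.7), np.float64(-6.5), np.float64(0.9122242431585407), array([37.1, 37.3, 38.9])) hole (array([197.2, 185.3]), array([[0.4429, 0.2323, 0.07  ]]))
(305, 163) v 84.0 [305.2 163.5] [288, 147, 35, 34, 734] (array([0.5699, 0.2025]), np.float64(-8.8), np.float64(-8.5), np.float64(0.9192772821298367), array([38.8, 37.4, 37.3])) hole (array([304.7, 163.3]), array([[0.5697, 0.2033, 0.07  ]]))
(335, 126) v 107.5 [334.6 118.9] [321, 112, 28, 19, 380] (array([0.4279, 0.2361]), np.float64(-6.3), np.float64(10.5), np.float64(0.14483954278294503), array([63.4, 75.8, 87.4])) hole (array([332.2, 132.4]), array([[0.4626, 0.2167, 0.07  ]]))
(387, 145) v 109.5 [392.3 143.5] [379, 131, 22, 28, 411] (array([0.5284, 0.3429]), np.float64(0.1), np.float64(-14.0), np.float64(0.6147575083616328), array([82.3, 52.2, 79. ])) hole (array([381.4, 151.5]), array([[0.5449, 0.31  , 0.07  ]]))
(343, 169) v 138.0 [343.2 167.9] [335, 162, 18, 14, 142] (array([0.5675, 0.2053]), np.float64(-7.8), np.float64(-8.0), np.float64(0.6438703556821975), array([35.9, 39.2, 35.8])) hole (array([338.8, 175.5]), array([[0.5836, 0.1878, 0.07  ]]))
```

View pics/w7c.png

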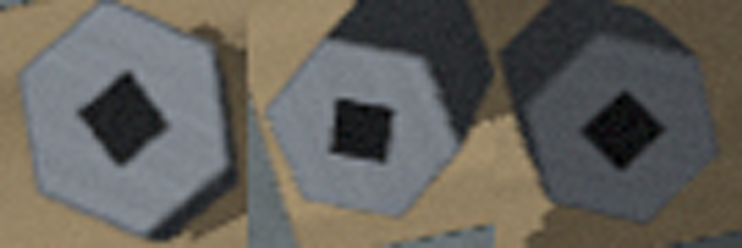

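```bash
python3 -m jog '0.5 -0.1 0.5 0 0 0 1;0.5 -0.1 0.5 0 0 0 1;0.14 -0.03 0.4 0 0 0 1;0 0 0 0 0 -0.9 1;0 0 0 0 0 -0.8 1;0 0 0 0 0 -0.8 1;0 0 0 0 0 -0.8 1;0 0 0 0 0 0 1;0 0 0 0 0 0 1'
python3 - <<'E'
from h import *
s=plan([0.5697,0.203,0.10],-8.5)
c=cam("wrist",s); im=optics.read_camera("wrist"); cv2.imwrite("pics/w8.png",im)
q=proj(c,[0.5697,0.203,0.07])[0].astype(int); print(q)
tops(im,c,[tuple(q)],0.07,38)
E
```

```text
time_s: 11.42
ee_pos: [0.5692, 0.2053, 0.2008]
eef_rot: [[0.99, -0.144, -0.0], [-0.144, -0.99, -0.0], [0.0, 0.0, -1.0]]
force: [-0.1, -0.2, -0.8]
opening: 0.0854
t 11.43 pos [0.5692 0.2053 0.2008] az -8.27 shift(tool,fs) [0.017 0.043 2.016] level turn fs [ 0.003 -0.     0.   ] F [-0.1 -0.2 -0.8] open 0.0854
yaw err -0.23 -> turn z fs 0.046
[256 193]
(np.int64(256), np.int64(193)) v 81.5 [257.2 192.9] [237, 175, 41, 36, 876] (array([0.5702, 0.2033]), np.float64(-14.9), np.float64(-10.0), np.float64(0.5271621865123273), array([38.1, 38.8, 36.4])) hole (array([256.5, 193.3]), array([[0.5698, 0.2031, 0.07  ]]))
```

View pics/w8.png

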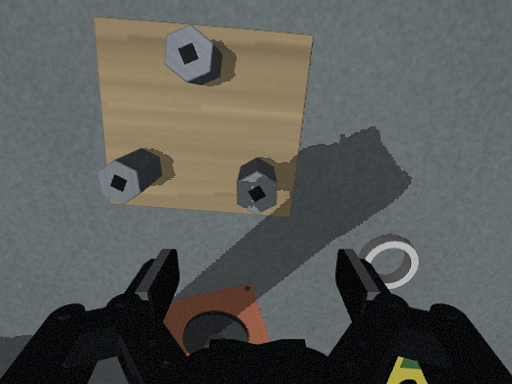

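Socket hole at (256,193), measured (0.5698, 0.2031) as expected. Going down and gripping.

```bash
python3 -m jog '0.015 0.04 0.6 0 0 0 1;0 0 0.6 0 0 0 1;0 0 0.6 0 0 0 1;0 0 0.6 0 0 0 1;0 0 0.4 0 0 0 1;0 0 0.17 0 0 0 0.8;0 0 0 0 0 0 0.5;0 0 0 0 0 0 0.3;0 0 0 0 0 0 0.3;0 0 0 0 0 0 0.3' 50
python3 - <<'E'
from h import *
plan([0.5698,0.2031,0.052])
E
```

```text
time_s: 12.72
ee_pos: [0.5705, 0.2037, 0.0534]
eef_rot: [[0.99, -0.143, 0.002], [-0.143, -0.99, 0.0], [0.002, -0.001, -1.0]]
force: [-0.4, 1.2, 4.4]
opening: 0.0376
t 12.72 pos [0.5705 0.2037 0.0534] az -8.2 shift(tool,fs) [-0.013  0.014  0.028] level turn fs [-0.008 -0.018  0.   ] F [-0.4  1.2  4.4] open 0.0376
```

```bash
python3 -m jog '0 0 -0.4 0 0 0 0.3;0 0 -0.7 0 0 0 0.3;-0.15 0.55 0 0 0 0 0.3;-0.15 0.6 0 0 0 0 0.3;-0.15 0.65 0 0 0 0 0.3;-0.15 0.65 0 0 0 0 0.3;-0.15 0.65 0 0 0 0 0.3;-0.15 0.65 0 0 0 0 0.3;-0.15 0.65 0 0 0 0 0.3;-0.15 0.5 0 0 0 0 0.3'; python3 -m jog '0 0 0 0 0 0.8 0.3;0 0 0 0 0 0.8 0.3;0 0 0 0 0 0.8 0.3;0 0 0 0 0 0.8 0.3;0 0 0 0 0 0 0.3;0 0 0 0 0 0 0.3';  python3 - <<'E'
from h import *
plan([0.4747,-0.0321,0.09],-24.64)
im,c=stud("side","sd2"); im,c=stud("scene","sc2")
cv2.imwrite("pics/w9.png",optics.read_camera("wrist"))
E
```

```text
time_s: 13.98
ee_pos: [0.4749, -0.0322, 0.108]
eef_rot: [[0.99, -0.143, 0.0], [-0.143, -0.99, -0.001], [0.0, 0.001, -1.0]]
force: [0.6, -0.1, -3.3]
opening: 0.0374
time_s: 14.72
ee_pos: [0.4755, -0.0307, 0.1076]
eef_rot: [[0.913, -0.409, 0.0], [-0.409, -0.913, -0.0], [0.0, 0.0, -1.0]]
force: [0.9, 0.3, -2.9]
opening: 0.0377
t 14.72 pos [ 0.4755 -0.0307  0.1076] az -24.13 shift(tool,fs) [-0.004  0.033  0.353] level turn fs [ 0.003 -0.004  0.   ] F [ 0.9  0.3 -2.9] open 0.0377
yaw err -0.51 -> turn z fs 0.103
stud [214.1 218.6] [213, 217, 3, 4, 10] [[ 0.4732 -0.0331  0.034 ]]
```

View pics/w9.png

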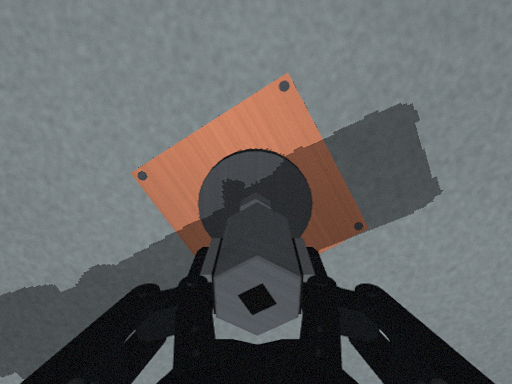

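View pics/sc2.png

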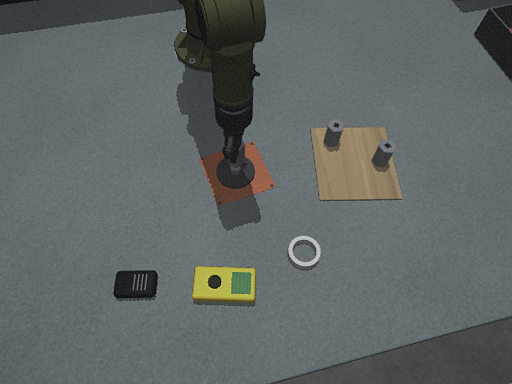

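The held socket, hole at (257,298), is square in the jaws, and the nut is just behind it. Check its offset with the same camera, then try it.

Run:
```python
from h import *
im=cv2.imread("pics/w9.png"); s=ctrl.observe(); c=cam("wrist",s); z=s["ee_pos"][2]+0.0166
g=cv2.GaussianBlur(im,(0,0),0.7).max(2)
W=np.zeros(g.shape,bool);W[278:318,237:277]=1
for ce,st,mm in comps((g<50)&W,60):
    P=on(c,ce,z)[0]; print(ce,st,P.round(4),"tool offset mm",(s["eef_rot"].T@(P-s["ee_pos"])*1000).round(2))
```

```text
[256.9 298.9] [239, 284, 37, 31, 657] [ 0.4769 -0.0314  0.124 ] tool offset mm [  1.49   0.06 -16.6 ]
```

```bash
python3 -m jog '0 0.03 0.2 0 0 0.1 0.3;0 0 0.2 0 0 0 0.3;0 0 0.1 0 0 0 0.3;0 0 0.1 0 0 0 0.3;0 0 0 0 0 0 0.3'
python3 - <<'E'
from h import *
plan([0.4747,-0.0321,0.0574],-24.64)
E
```

```text
time_s: 15.5
ee_pos: [0.4747, -0.0319, 0.0769]
eef_rot: [[0.909, -0.418, -0.001], [-0.418, -0.909, 0.0], [-0.001, 0.0, -1.0]]
force: [0.3, 0.2, -1.9]
opening: 0.0377
t 15.5 pos [ 0.4747 -0.0319  0.0769] az -24.69 shift(tool,fs) [0.002 0.003 0.389] level turn fs [0.001 0.01  0.   ] F [ 0.3  0.2 -1.9] open 0.0377
yaw err 0.05 -> turn z fs -0.009
```

```bash
python3 -m jog '-0.02 0.01 0.06 0 0 0 0.3;0 0 0.06 0 0 0 0.3;0 0 0.06 0 0 0 0.3;0 0 0 0 0 0 0.3'
python3 - <<'E'
from h import *
plan([0.4737,-0.0321,0.0574],-24.64)
E
```

```text
time_s: 16.0
ee_pos: [0.4755, -0.0316, 0.0744]
eef_rot: [[0.909, -0.418, 0.001], [-0.418, -0.909, -0.003], [0.002, 0.002, -1.0]]
force: [-15.4, 2.2, 45.2]
opening: 0.0378
t 16.0 pos [ 0.4755 -0.0316  0.0744] az -24.69 shift(tool,fs) [-0.029  0.024  0.339] level turn fs [ 0.027 -0.019  0.   ] F [-15.4   2.2  45.2] open 0.0378
yaw err 0.05 -> turn z fs -0.01
```

Stopped at the "does not fit" height (0.0744), but rule out misalignment: ease the push and circle a couple of mm.

```bash
python3 -m jog '0 0 -0.08 0 0 0 0.3;0 0 0 0 0 0 0.3' ; python3 -m jog '-0.03 0 0 0 0 0 0.3;0 0 0 0 0 0 0.3'; python3 -m jog '0 0.03 0 0 0 0 0.3;0 0 0 0 0 0 0.3';python3 -m jog '0.04 0 0 0 0 0 0.3;0 0 0 0 0 0 0.3'; python3 -m jog '0 -0.06 0 0 0 0 0.3;0 0 0 0 0 0 0.3'
python3 - <<'E'
from h import *
plan([0.4737,-0.0321,0.0574],-24.64)
stud("side","sd3")
E
```

```text
time_s: 16.25
ee_pos: [0.4753, -0.0319, 0.0748]
eef_rot: [[0.909, -0.418, 0.003], [-0.418, -0.909, -0.001], [0.003, -0.0, -1.0]]
force: [-4.8, 1.0, 15.7]
opening: 0.0371
time_s: 16.5
ee_pos: [0.4751, -0.0318, 0.0748]
eef_rot: [[0.908, -0.418, 0.005], [-0.418, -0.908, -0.002], [0.005, -0.001, -1.0]]
force: [-1.2, -1.8, 12.1]
opening: 0.0376
time_s: 16.75
ee_pos: [0.475, -0.032, 0.0749]
eef_rot: [[0.909, -0.418, 0.006], [-0.418, -0.909, 0.0], [0.006, -0.003, -1.0]]
force: [0.7, 2.1, 11.1]
opening: 0.0374
time_s: 17.0
ee_pos: [0.4753, -0.0321, 0.0747]
eef_rot: [[0.909, -0.417, 0.002], [-0.417, -0.909, 0.001], [0.002, -0.002, -1.0]]
force: [-4.5, 4.3, 16.9]
opening: 0.0378
time_s: 17.25
ee_pos: [0.4755, -0.0317, 0.0747]
eef_rot: [[0.908, -0.418, -0.0], [-0.418, -0.908, -0.003], [0.001, 0.002, -1.0]]
force: [-6.5, -1.0, 19.1]
opening: 0.0373
t 17.25 pos [ 0.4755 -0.0317  0.0747] az -24.7 shift(tool,fs) [-0.029  0.022  0.346] level turn fs [ 0.027 -0.012  0.   ] F [-6.5 -1.  19.1] open 0.0373
yaw err 0.06 -> turn z fs -0.013
```

The socket is caught on the bevel 17 mm high and doesn't drop for any offset: no fit. Back to its place on the board.

```bash
python3 -m jog '0 0 -0.5 0 0 0 0.3;0 0 -0.3 0 0 0 0.3;-0.03 -0.55 0 0 0 0 0.3;-0.03 -0.65 0 0 0 0 0.3;-0.03 -0.7 0 0 0 0 0.3;-0.03 -0.7 0 0 0 0 0.3;-0.03 -0.7 0 0 0 0 0.3;-0.03 -0.7 0 0 0 0 0.3;-0.03 -0.65 0 0 0 0 0.3;-0.02 -0.4 0 0 0 0 0.3'; python3 -m jog '0 0 0 0 0 0 0.3;0 0 0 0 0 0 0.3'
python3 - <<'E'
from h import *
plan([0.570,0.2035,0.0545],-24.64)
E
```

```text
time_s: 18.55
ee_pos: [0.5701, 0.2049, 0.1119]
eef_rot: [[0.909, -0.417, -0.0], [-0.417, -0.909, 0.001], [-0.001, -0.0, -1.0]]
force: [0.6, -0.6, -3.5]
opening: 0.0374
time_s: 18.8
ee_pos: [0.5698, 0.2016, 0.1118]
eef_rot: [[0.908, -0.419, -0.001], [-0.419, -0.908, -0.002], [-0.0, 0.002, -1.0]]
force: [-0.7, -0.1, -3.3]
opening: 0.0375
t 18.8 pos [0.5698 0.2016 0.1118] az -24.77 shift(tool,fs) [-0.012 -0.039  1.147] level turn fs [0.023 0.001 0.   ] F [-0.7 -0.1 -3.3] open 0.0375
yaw err 0.13 -> turn z fs -0.026
```

```bash
python3 -m jog '0 0 0.4 0 0 0 0.3;0 0 0.4 0 0 0 0.3;0 0 0.25 0 0 0 0.3;0 0 0.1 0 0 0 0.3;0 0 0.02 0 0 0 0.3;0 0 0 0 0 0 0.3'; python3 -m jog '0 0 0 0 0 0 0.5;0 0 0 0 0 0 0.8;0 0 0 0 0 0 1;0 0 0 0 0 0 1;0 0 -0.4 0 0 0 1;0 0 -1 0 0 0 1;0 0 -1 0 0 0 1;0 0 -0.5 0 0 0 1;0 0 0 0 0 0 1'
python3 - <<'E'
from h import *
s=plan([0.4427,0.2323,0.1],-6.2)
c=cam("wrist",s); im=optics.read_camera("wrist"); cv2.imwrite("pics/w10.png",im)
for p in ([0.5698,0.2031,0.07],[0.4427,0.2323,0.07],[0.532,0.33,0.07]): 
    q=proj(c,p)[0].astype(int); print(p,q)
    try: tops(im,c,[tuple(q)],0.07,30)
    except Exception as e: print(e)
E
```

```text
time_s: 19.55
ee_pos: [0.5703, 0.2036, 0.0541]
eef_rot: [[0.909, -0.418, 0.001], [-0.418, -0.909, 0.0], [0.001, -0.001, -1.0]]
force: [0.6, -0.0, -3.2]
opening: 0.0375
time_s: 20.68
ee_pos: [0.5714, 0.2042, 0.2026]
eef_rot: [[0.909, -0.418, 0.006], [-0.418, -0.909, 0.001], [0.005, -0.004, -1.0]]
force: [-1.2, -0.5, -0.7]
opening: 0.0856
t 20.68 pos [0.5714 0.2042 0.2026] az -24.69 shift(tool,fs) [-2.584  0.572  2.038] level turn fs [-0.042 -0.057  0.   ] F [-1.2 -0.5 -0.7] open 0.0856
yaw err 18.49 -> turn z fs -3.698
[0.5698, 0.2031, 0.07] [253 193]
(np.int64(253), np.int64(193)) v 81.5 [256.4 184.6] [237, 172, 40, 27, 594] (array([0.5752, 0.2079]), np.float64(-11.8), np.float64(-23.5), np.float64(0.28237218466429603), array([38.8, 27.1, 35.5])) hole (array([255.4, 192.5]), array([[0.5716, 0.2031, 0.07  ]]))
[0.4427, 0.2323, 0.07] [124 219]
(np.int64(124), np.int64(219)) v 128.0 [118.  224.6] [94, 189, 60, 60, 2217] (array([0.4351, 0.2295]), np.float64(13.4), np.float64(5.5), np.float64(0.356375550374462), array([68.8, 69.2, 67.5])) hole (array([124.7, 219. ]), array([[0.4432, 0.2321, 0.07  ]]))
[0.532, 0.33, 0.07] [149  81]
(np.int64(149), np.int64(81)) v 128.5 [147.2  78.6] [119, 51, 55, 57, 1717] (array([0.531 , 0.3331]), np.float64(-14.9), np.float64(-17.5), np.float64(0.4991352043186542), array([38.9, 41. , 51.1])) hole (array([149.2,  81.3]), array([[0.532, 0.33 , 0.07 ]]))
```

View pics/w10.png

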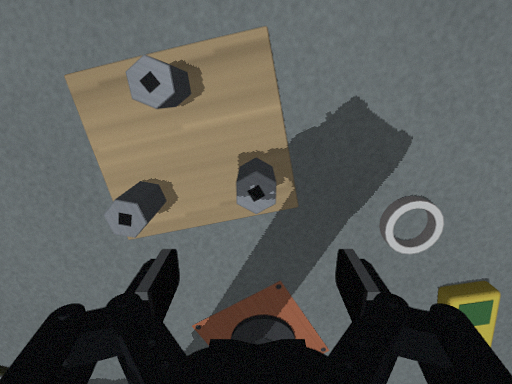

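Socket 1 stands upright again (256,192). Next, socket 2 at (124,219).

```bash
python3 -m jog '-0.5 0.11 0 0 0 0 1;-0.7 0.15 0 0 0 0 1;-0.7 0.16 0 0 0 0 1;-0.7 0.15 0 0 0 0 1;0 0 0 0 0 -1 1;0 0 0 0 0 -1 1;0 0 0 0 0 -0.9 1;0 0 0 0 0 -0.8 1;0 0 0 0 0 0 1;0 0 0 0 0 0 1'
python3 - <<'E'
from h import *
s=plan([0.4427,0.2323,0.053],-6.2)
c=cam("wrist",s); im=optics.read_camera("wrist"); cv2.imwrite("pics/w11.png",im)
q=proj(c,[0.4427,0.2323,0.07])[0].astype(int); print(q); tops(im,c,[tuple(q)],0.07,30)
E
```

```text
time_s: 21.98
ee_pos: [0.4395, 0.2315, 0.1982]
eef_rot: [[0.994, -0.109, -0.001], [-0.109, -0.994, -0.0], [-0.001, 0.001, -1.0]]
force: [0.6, -0.1, -0.2]
opening: 0.085
t 21.98 pos [0.4395 0.2315 0.1982] az -6.26 shift(tool,fs) [ 0.064 -0.025  2.903] level turn fs [0.006 0.014 0.   ] F [ 0.6 -0.1 -0.2] open 0.085
yaw err 0.06 -> turn z fs -0.012
[258 190]
(np.int64(258), np.int64(190)) v 82.0 [260.7 194.6] [240, 179, 41, 33, 797] (array([0.4436, 0.2293]), np.float64(-11.6), np.float64(-7.5), np.float64(0.47608906153597386), array([37.6, 39.4, 32.3])) hole (array([259.3, 190.8]), array([[0.4431, 0.2323, 0.07  ]]))
```

View pics/w11.png

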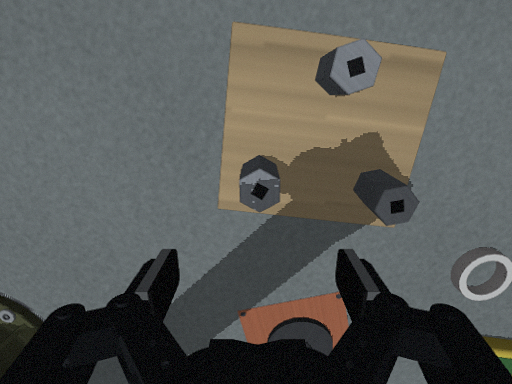

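Socket 2 lies at (259,190) on the jaws' axis. Down and grip.

```bash
python3 -m jog '0.055 -0.02 0.6 0 0 0 1;0 0 0.6 0 0 0 1;0 0 0.6 0 0 0 1;0 0 0.6 0 0 0 1;0 0 0.4 0 0 0 1;0 0 0.1 0 0 0 0.8;0 0 0 0 0 0 0.5;0 0 0 0 0 0 0.3;0 0 0 0 0 0 0.3;0 0 0 0 0 0 0.3' 50
python3 - <<'E'
from h import *
plan([0.4751,-0.0319,0.11],-24.64)
E
```

```text
time_s: 23.28
ee_pos: [0.4435, 0.2329, 0.0548]
eef_rot: [[0.994, -0.108, 0.002], [-0.108, -0.994, 0.001], [0.002, -0.001, -1.0]]
force: [-1.6, -0.2, 6.2]
opening: 0.0378
t 23.27 pos [0.4435 0.2329 0.0548] az -6.2 shift(tool,fs) [ 1.202  5.196 -1.105] level turn fs [-0.008 -0.02   0.   ] F [-1.6 -0.2  6.2] open 0.0378
yaw err -18.44 -> turn z fs 3.688
```

```bash
python3 -m jog '0 0 -0.4 0 0 0 0.3;0 0 -0.7 0 0 0 0.3;0.15 0.55 0 0 0 0 0.3;0.15 0.65 0 0 0 0 0.3;0.15 0.7 0 0 0 0 0.3;0.15 0.7 0 0 0 0 0.3;0.15 0.7 0 0 0 0 0.3;0.15 0.7 0 0 0 0 0.3;0.15 0.7 0 0 0 0 0.3;0.15 0.5 0 0 0 0 0.3'; python3 -m jog '0 0 0 0 0 0.9 0.3;0 0 0 0 0 0.9 0.3;0 0 0 0 0 1 0.3;0 0 0 0 0 0.9 0.3;0 0 0 0 0 0 0.3;0 0 0 0 0 0 0.3';  python3 - <<'E'
from h import *
s=plan([0.4752,-0.0319,0.08],-24.64)
c=cam("wrist",s); im=optics.read_camera("wrist"); cv2.imwrite("pics/w12.png",im); z=s["ee_pos"][2]+0.0152
g=cv2.GaussianBlur(im,(0,0),0.7).max(2)
W=np.zeros(g.shape,bool);W[278:318,237:277]=1
for ce,st,mm in comps((g<50)&W,60):
    P=on(c,ce,z)[0]; print(ce,st,P.round(4),"tool offset mm",(s["eef_rot"].T@(P-s["ee_pos"])*1000).round(2))
E
```

```text
time_s: 24.52
ee_pos: [0.474, -0.0345, 0.1095]
eef_rot: [[0.994, -0.109, 0.0], [-0.109, -0.994, -0.001], [0.0, 0.001, -1.0]]
force: [-0.6, 0.6, -3.2]
opening: 0.0377
time_s: 25.28
ee_pos: [0.4743, -0.0326, 0.1091]
eef_rot: [[0.909, -0.417, 0.0], [-0.417, -0.909, -0.0], [0.0, 0.0, -1.0]]
force: [0.5, 0.8, -3.1]
opening: 0.0373
t 25.27 pos [ 0.4743 -0.0326  0.1091] az -24.62 shift(tool,fs) [ 0.011 -0.021  0.582] level turn fs [ 0.002 -0.002  0.   ] F [ 0.5  0.8 -3.1] open 0.0373
yaw err -0.02 -> turn z fs 0.004
[256.9 296.8] [239, 282, 37, 30, 648] [ 0.4756 -0.0333  0.1243] tool offset mm [  1.5    0.07 -15.2 ]
```

View pics/w12.png

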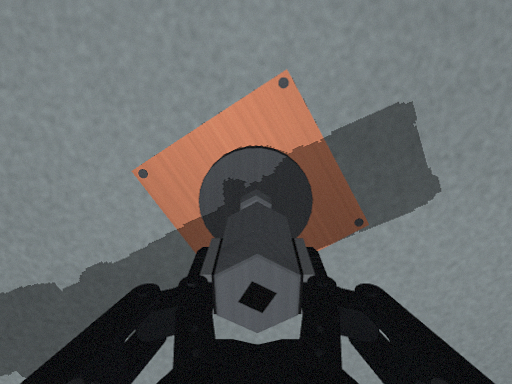

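Same grip offset as before; the foot is unmoved on the copper. Try socket 2.

```bash
python3 -m jog '0.008 -0.015 0.2 0 0 0 0.3;0 0 0.2 0 0 0 0.3;0 0 0.15 0 0 0 0.3;0 0 0.06 0 0 0 0.3;0 0 0.06 0 0 0 0.3;0 0 0.04 0 0 0 0.3;0 0 0 0 0 0 0.3'
python3 - <<'E'
from h import *
plan([0.4752,-0.0319,0.0588],-24.64)
E
```

```text
time_s: 26.2
ee_pos: [0.4751, -0.0318, 0.076]
eef_rot: [[0.909, -0.418, -0.002], [-0.418, -0.909, -0.001], [-0.001, 0.002, -1.0]]
force: [-9.6, 1.0, 19.9]
opening: 0.0372
t 26.2 pos [ 0.4751 -0.0318  0.076 ] az -24.69 shift(tool,fs) [0.003 0.    0.343] level turn fs [0.022 0.011 0.   ] F [-9.6  1.  19.9] open 0.0372
yaw err 0.05 -> turn z fs -0.01
```

```bash
python3 -m jog '-0.03 0 0 0 0 0 0.3;0 0 0 0 0 0 0.3' ; python3 -m jog '-0.02 0 0.02 0 0 0 0.3;0 0 0 0 0 0 0.3'; python3 -m jog '0 0.04 0 0 0 0 0.3;0 0 0 0 0 0 0.3';python3 -m jog '0 -0.08 0 0 0 0 0.3;0 0 0 0 0 0 0.3'; python3 -m jog '0.03 0.04 0 0 0 0.4 0.3;0 0 0 0 0 0 0.3'; python3 -m jog '0 0 0 0 0 -0.8 0.3;0 0 0 0 0 0 0.3'
python3 - <<'E'
from h import *
plan([0.4752,-0.0319,0.0588],-24.64)
stud("side","sd4"); stud("scene","sc4")
a=cv2.imread("pics/sd4.png")[160:290,150:290];b=cv2.imread("pics/sc4.png")[110:240,170:310]
cv2.imwrite("pics/m4.png",cv2.resize(np.hstack([a,b]),None,fx=2.8,fy=2.8,interpolation=cv2.INTER_CUBIC))
E
```

```text
time_s: 26.45
ee_pos: [0.4748, -0.0317, 0.0761]
eef_rot: [[0.909, -0.418, 0.001], [-0.418, -0.909, -0.002], [0.002, 0.001, -1.0]]
force: [-5.3, 0.6, 17.3]
opening: 0.0376
time_s: 26.7
ee_pos: [0.4748, -0.0316, 0.0759]
eef_rot: [[0.908, -0.418, 0.003], [-0.418, -0.908, -0.003], [0.004, 0.001, -1.0]]
force: [-6.4, -0.7, 22.1]
opening: 0.0378
time_s: 26.95
ee_pos: [0.4747, -0.0319, 0.076]
eef_rot: [[0.909, -0.418, 0.005], [-0.418, -0.909, -0.0], [0.004, -0.002, -1.0]]
force: [-4.5, 1.4, 19.8]
opening: 0.0377
time_s: 27.2
ee_pos: [0.4752, -0.0309, 0.0758]
eef_rot: [[0.908, -0.418, 0.002], [-0.418, -0.908, -0.004], [0.004, 0.003, -1.0]]
force: [-7.5, -2.9, 21.9]
opening: 0.0378
time_s: 27.45
ee_pos: [0.4754, -0.0316, 0.0758]
eef_rot: [[0.893, -0.45, 0.001], [-0.45, -0.893, -0.002], [0.002, 0.001, -1.0]]
force: [-9.1, 0.8, 24.0]
opening: 0.0375
time_s: 27.7
ee_pos: [0.4758, -0.0312, 0.0759]
eef_rot: [[0.923, -0.385, 0.002], [-0.385, -0.923, -0.001], [0.002, 0.0, -1.0]]
force: [-7.2, 1.3, 24.0]
opening: 0.0376
t 27.7 pos [ 0.4758 -0.0312  0.0759] az -22.65 shift(tool,fs) [-0.006  0.018  0.343] level turn fs [ 0.006 -0.027  0.   ] F [-7.2  1.3 24. ] open 0.0376
yaw err -1.99 -> turn z fs 0.398
```

View pics/m4.png

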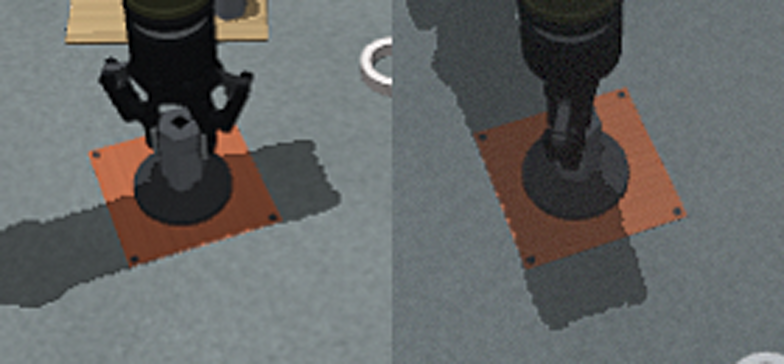

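The views show the socket perched high on the nut, foot well inside the copper. No drop for shifts or turns either: socket 2 doesn't fit. Returning it.

```bash
python3 -m jog '0 0 -0.4 0 0 0 0.3;0 0 -0.4 0 0 0 0.3;-0.3 -0.5 0 0 0 0 0.3;-0.33 -0.6 0 0 0 0 0.3;-0.33 -0.6 0 0 0 0 0.3;-0.33 -0.6 0 0 0 0 0.3;-0.33 -0.6 0 0 0 0 0.3;-0.33 -0.6 0 0 0 0 0.3;-0.33 -0.6 0 0 0 0 0.3;-0.3 -0.5 0 0 0 0 0.3'; python3 -m jog '0 0 0 0 0 0 0.3;0 0 0 0 0 0 0.3'
python3 - <<'E'
from h import *
plan([0.4435,0.2329,0.055],-24.64)
E
```

```text
time_s: 29.05
ee_pos: [0.4439, 0.2318, 0.1125]
eef_rot: [[0.923, -0.385, 0.001], [-0.385, -0.923, 0.0], [0.001, -0.001, -1.0]]
force: [0.5, -0.6, -2.5]
opening: 0.0377
time_s: 29.3
ee_pos: [0.4441, 0.2297, 0.1122]
eef_rot: [[0.922, -0.386, -0.0], [-0.386, -0.922, -0.001], [0.0, 0.001, -1.0]]
force: [0.4, 0.1, -2.6]
opening: 0.0376
t 29.3 pos [0.4441 0.2297 0.1122] az -22.71 shift(tool,fs) [-0.036 -0.056  1.143] level turn fs [ 0.008 -0.003  0.   ] F [ 0.4  0.1 -2.6] open 0.0376
yaw err -1.93 -> turn z fs 0.386
```

```bash
python3 -m jog '-0.03 -0.05 0.4 0 0 0 0.3;0 0 0.4 0 0 0 0.3;0 0 0.24 0 0 0 0.3;0 0 0.1 0 0 0 0.3;0 0 0.02 0 0 0 0.3;0 0 0 0 0 0 0.3'; python3 -m jog '0 0 0 0 0 0 0.5;0 0 0 0 0 0 0.8;0 0 0 0 0 0 1;0 0 0 0 0 0 1;0 0 -0.4 0 0 0 1;0 0 -1 0 0 0 1;0 0 -1 0 0 0 1;0 0 -0.5 0 0 0 1;0 0 0 0 0 0 1'
python3 - <<'E'
from h import *
s=plan([0.532,0.33,0.2],-19)
c=cam("wrist",s); im=optics.read_camera("wrist"); cv2.imwrite("pics/w13.png",im)
E
```

```text
time_s: 30.05
ee_pos: [0.443, 0.2329, 0.0549]
eef_rot: [[0.923, -0.386, -0.001], [-0.386, -0.923, -0.002], [-0.001, 0.002, -1.0]]
force: [-5.0, -1.6, 7.2]
opening: 0.037
time_s: 31.18
ee_pos: [0.4449, 0.2342, 0.2026]
eef_rot: [[0.923, -0.386, 0.006], [-0.386, -0.923, 0.001], [0.005, -0.003, -1.0]]
force: [0.0, -0.1, -0.1]
opening: 0.0855
t 31.18 pos [0.4449 0.2342 0.2026] az -22.69 shift(tool,fs) [ 0.869 -2.439  0.065] level turn fs [-0.038 -0.059  0.   ] F [ 0.  -0.1 -0.1] open 0.0855
yaw err 3.69 -> turn z fs -0.738
```

View pics/w13.png

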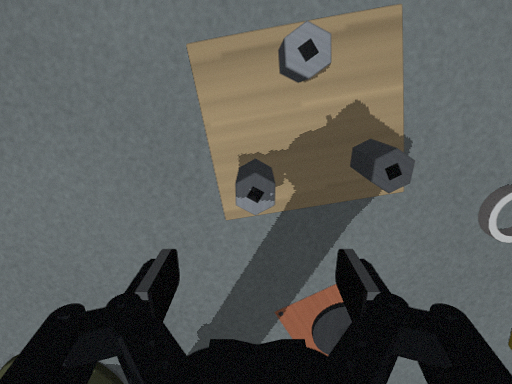

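Socket 2 stands upright again (256,194). On to socket 3 (308,50).

```bash
python3 -m jog '0.17 -0.4 0 0 0 0 1;0.17 -0.5 0 0 0 0 1;0.17 -0.5 0 0 0 0 1;0.17 -0.5 0 0 0 0 1;0.17 -0.5 0.05 0 0 0 1;0 0 0 0 0 -0.75 1;0 0 0 0 0 0 1;0 0 0 0 0 0 1'
python3 - <<'E'
from h import *
s=plan([0.532,0.33,0.053],-19)
c=cam("wrist",s); im=optics.read_camera("wrist"); cv2.imwrite("pics/w14.png",im)
q=proj(c,[0.532,0.33,0.07])[0].astype(int); print(q); tops(im,c,[tuple(q)],0.07,30)
E
```

```text
time_s: 32.22
ee_pos: [0.5285, 0.3271, 0.1961]
eef_rot: [[0.946, -0.326, -0.001], [-0.326, -0.946, -0.001], [-0.001, 0.001, -1.0]]
force: [-0.6, -1.0, 0.9]
opening: 0.0853
t 32.23 pos [0.5285 0.3271 0.1961] az -19.0 shift(tool,fs) [ 0.049 -0.08   2.861] level turn fs [0.013 0.01  0.   ] F [-0.6 -1.   0.9] open 0.0853
yaw err 0.0 -> turn z fs -0.0
[258 189]
(np.int64(258), np.int64(189)) v 82.0 [258.8 187.2] [238, 170, 42, 35, 906] (array([0.5328, 0.3307]), np.float64(-16.3), np.float64(-18.0), np.float64(0.39188865407025575), array([37.8, 36.2, 37.2])) hole (array([258.3, 189.3]), array([[0.5322, 0.3297, 0.07  ]]))
```

View pics/w14.png

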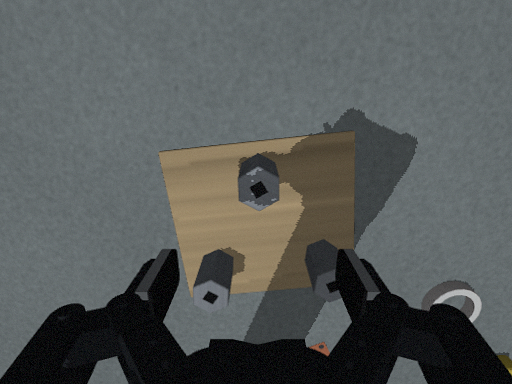

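Socket 3 at (258,189), the other two standing at (211,298) and (333,286). Gripping.

```bash
python3 -m jog '0.04 -0.075 0.6 0 0 0 1;0 0 0.6 0 0 0 1;0 0 0.6 0 0 0 1;0 0 0.6 0 0 0 1;0 0 0.36 0 0 0 1;0 0 0.1 0 0 0 0.8;0 0 0 0 0 0 0.5;0 0 0 0 0 0 0.3;0 0 0 0 0 0 0.3;0 0 0 0 0 0 0.3' 50
python3 - <<'E'
from h import *
plan([0.4750,-0.0319,0.15],-24.64)
E
```

```text
time_s: 33.52
ee_pos: [0.5327, 0.3312, 0.0551]
eef_rot: [[0.946, -0.325, 0.002], [-0.325, -0.946, 0.001], [0.001, -0.002, -1.0]]
force: [-0.7, -0.1, 5.6]
opening: 0.0376
t 33.52 pos [0.5327 0.3312 0.0551] az -18.94 shift(tool,fs) [ 1.268  7.24  -1.908] level turn fs [-0.02  -0.016  0.   ] F [-0.7 -0.1  5.6] open 0.0376
yaw err -5.7 -> turn z fs 1.14
```

```bash
python3 -m jog '0 0 -0.6 0 0 0 0.3;0 0 -0.9 0 0 0 0.3;0.1 0.4 -0.3 0 0 0 0.3;0.15 0.7 0 0 0 0 0.3;0.15 0.85 0 0 0 0 0.3;0.15 0.85 0 0 0 0 0.3;0.15 0.9 0 0 0 0 0.3;0.15 0.9 0 0 0 0 0.3;0.15 0.9 0 0 0 0 0.3;0.15 0.9 0 0 0 0 0.3'; python3 -m jog '0.12 0.6 0.2 0 0 0 0.3;0 0.24 0.5 0 0 0.6 0.3;0 0 0.2 0 0 0.55 0.3;0 0 0 0 0 0 0.3;0 0 0 0 0 0 0.3;0 0 0 0 0 0 0.3';  python3 - <<'E'
from h import *
s=plan([0.4752,-0.0319,0.08],-24.64)
c=cam("wrist",s); im=optics.read_camera("wrist"); cv2.imwrite("pics/w15.png",im); z=s["ee_pos"][2]+0.0149
g=cv2.GaussianBlur(im,(0,0),0.7).max(2)
W=np.zeros(g.shape,bool);W[275:321,235:279]=1
for ce,st,mm in comps((g<50)&W,60):
    P=on(c,ce,z)[0]; print(ce,st,P.round(4),"tool offset mm",(s["eef_rot"].T@(P-s["ee_pos"])*1000).round(2))
E
```

```text
time_s: 34.78
ee_pos: [0.4814, 0.0073, 0.1432]
eef_rot: [[0.946, -0.325, -0.001], [-0.325, -0.946, -0.001], [-0.001, 0.001, -1.0]]
force: [1.3, -0.1, -2.7]
opening: 0.0375
time_s: 35.52
ee_pos: [0.4751, -0.0324, 0.0993]
eef_rot: [[0.909, -0.417, 0.001], [-0.417, -0.909, -0.0], [0.001, -0.0, -1.0]]
force: [-0.5, -0.4, -3.5]
opening: 0.0376
t 35.52 pos [ 0.4751 -0.0324  0.0993] az -24.64 shift(tool,fs) [-0.002 -0.01   0.387] level turn fs [-0.001 -0.013  0.   ] F [-0.5 -0.4 -3.5] open 0.0376
yaw err -0.0 -> turn z fs 0.0
[257.  298.6] [239, 284, 37, 30, 632] [ 0.4759 -0.0342  0.1142] tool offset mm [  1.54   1.31 -14.9 ]
```

View pics/w15.png

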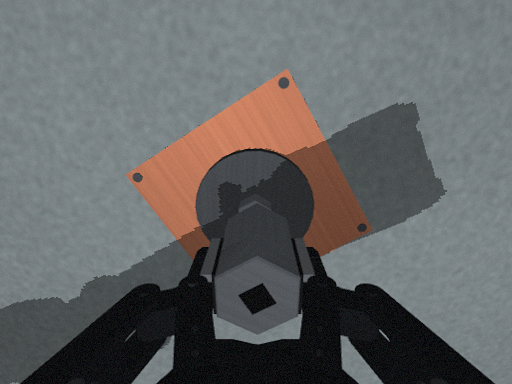

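Socket 3 sits 1.2 mm farther along the jaws than the others did; correct for it and lower.

```bash
python3 -m jog '-0.003 -0.034 0.15 0 0 0 0.3;0 0 0.15 0 0 0 0.3;0 0 0.1 0 0 0 0.3;0 0 0.06 0 0 0 0.3;0 0 0.06 0 0 0 0.3;0 0 0.06 0 0 0 0.3;0 0 0 0 0 0 0.3'
python3 - <<'E'
from h import *
plan([0.4752,-0.0319,0.0591],-24.64)
E
```

```text
time_s: 36.45
ee_pos: [0.4747, -0.031, 0.0694]
eef_rot: [[0.909, -0.418, -0.001], [-0.418, -0.909, 0.0], [-0.001, 0.0, -1.0]]
force: [-0.6, 0.4, -4.4]
opening: 0.0376
t 36.45 pos [ 0.4747 -0.031   0.0694] az -24.7 shift(tool,fs) [0.016 0.012 0.206] level turn fs [0.005 0.01  0.   ] F [-0.6  0.4 -4.4] open 0.0376
yaw err 0.06 -> turn z fs -0.012
```

It slid past the stop height (0.0764) with no resistance. Lowering to full seat.

```bash
python3 -m jog '0 0 0.1 0 0 0 0.3;0 0 0.08 0 0 0 0.3;0 0 0.05 0 0 0 0.3;0 0 0.03 0 0 0 0.3;0 0 0 0 0 0 0.3;0 0 0 0 0 0 0.3'
python3 - <<'E'
from h import *
plan([0.4752,-0.0319,0.0591],-24.64)
for n in("side","scene","wrist"): cv2.imwrite(f"pics/f_{n}.png",optics.read_camera(n))
a=cv2.imread("pics/f_side.png")[110:290,150:290];b=cv2.imread("pics/f_scene.png")[90:270,170:310]
cv2.imwrite("pics/m5.png",cv2.resize(np.hstack([a,b]),None,fx=2.8,fy=2.8,interpolation=cv2.INTER_CUBIC))
E
```

```text
time_s: 37.2
ee_pos: [0.4748, -0.031, 0.059]
eef_rot: [[0.908, -0.418, -0.002], [-0.418, -0.908, -0.002], [-0.001, 0.003, -1.0]]
force: [-13.8, 0.7, 23.5]
opening: 0.0376
t 37.2 pos [ 0.4748 -0.031   0.059 ] az -24.71 shift(tool,fs) [ 0.014  0.013 -0.001] level turn fs [0.032 0.017 0.   ] F [-13.8   0.7  23.5] open 0.0376
yaw err 0.07 -> turn z fs -0.014
```

View pics/m5.png

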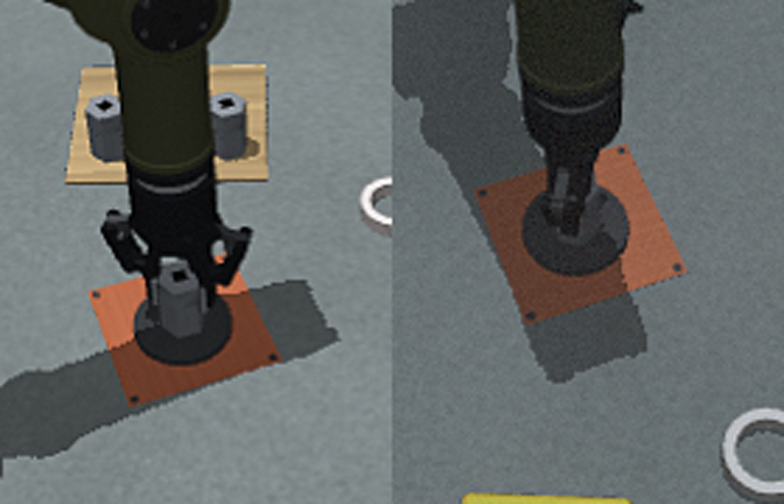

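View pics/f_scene.png

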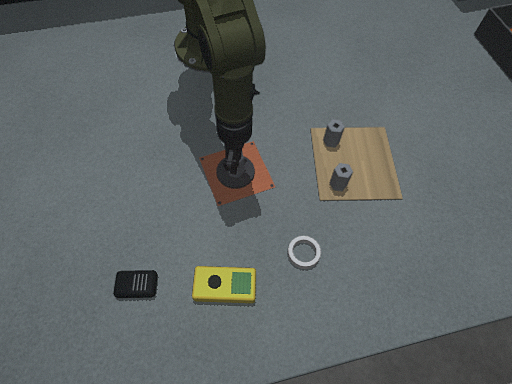

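View pics/f_wrist.png

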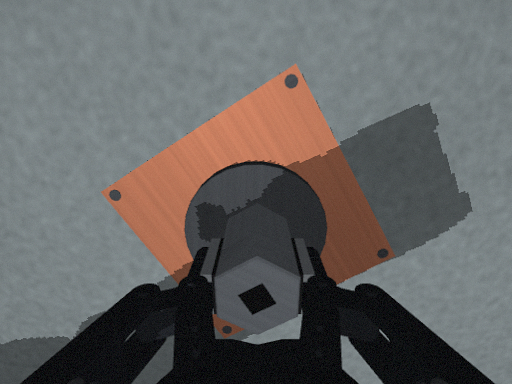

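Seated: TCP at 0.0590 (predicted 0.0591), the socket standing on the disc (side view), the disc whole inside the copper, the other two upright on the board, bystanders unmoved. Ease the push a bit, settle, hand in.

```bash
python3 -m jog '0 0 -0.03 0 0 0 0.3;0 0 0 0 0 0 0.3;0 0 0 0 0 0 0.3;0 0 0 0 0 0 0.3'
python3 - <<'E'
from h import *
plan([0.4748,-0.031,0.0591],-24.64)
ctrl.close_job()
E
```

```text
time_s: 37.85
ee_pos: [0.4748, -0.031, 0.0591]
eef_rot: [[0.909, -0.418, -0.002], [-0.418, -0.909, -0.001], [-0.001, 0.001, -1.0]]
force: [-8.2, 0.1, 9.9]
opening: 0.0376
t 37.85 pos [ 0.4748 -0.031   0.0591] az -24.7 shift(tool,fs) [ 0.  0. -0.] level turn fs [0.017 0.013 0.   ] F [-8.2  0.1  9.9] open 0.0376
yaw err 0.06 -> turn z fs -0.012
the job is handed in; nothing more can be done
```

The job is handed in, at about 38 s of the 72 s allowed: the third socket I tried is fully seated on the nut and still gripped. No verdict was reported.

- **Foot:** I dragged it by its nut onto the copper. The last pictures show the whole disc on the plate, with its centre about 3 mm from the plate's centre.
- **Sockets that do not fit:** The first two each stopped about 17 mm high. They would not drop when I shifted and, for the second, turned them. Both were stood upright again on the board.
- **Fitting socket:** It slid down without resistance to the seated height, with the TCP at 59.1 mm, exactly as predicted. At hand-in the tool was level, the jaws were 37.6 mm apart on the socket's sides, and I had eased the downward push to about 10 N.
- **Bystanders:** The tape, the meter and the microphone look unmoved in the last scene picture; I did not measure them again.
- **Disagreements:** The wrist camera read about 1.5 mm off along the jaws' axis compared with the grip itself, so I corrected for that. A side force of about 8 N was still present at hand-in.

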